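Close down the finishing bench

ROBOT

A 6-joint arm with a two-finger parallel gripper is mounted at the origin on the work surface. World frame = base frame: x ahead of the robot, y to its left, z up, the work surface at z = 0. Lengths are in mm, angles in rad, forces in N, time in s.
With the tool pointing down it reaches from about 275 to 775 mm from the base axis. Payload 14.6 kg.
Tool frame: the origin (TCP) lies midway between the tips of the shut fingers; the grasp point (between the pads) lies 19 mm behind it (manip.tcp_to_grasp is the distance from the TCP to the grasp point, in mm); z points along the fingers, y is the direction in which the jaws open and shut (so a half turn about z gives the same grasp; the last joint's range is limited). The gripper opens to 85 mm and grips with 20 to 120 N. Pads are 22 mm wide; open, the fingers measure 114 mm over their backs; the gripper's body (76 mm by 85 mm) begins 54 mm behind the grasp point. The pads swing forward as they close: fully open they stand 13 mm farther back than shut.
Start: joints at [-1.396, 0.263, -0.048, 1.259, 0, 1.415], TCP at [170.017, -496.712, 231.278] pointing down, gripper open.
Joint ranges: [-2.65, 2.65], [-0.89, 1.7], [-1.18, 1.37], [-2.13, 2.11], [-1.35, 1.29], [-3.14, 3.14]. Speed limits (rad/s): [1.89, 1.89, 2.57, 2.79, 3.14, 3.14].

INTERFACE

Orientations are given as a unit quaternion [x, y, z, w].
In Python, from plant import manip gives the robot as it stands. The module is installed in compiled form; this text tells all that it offers.
- The arm moves only by the tool carry_out, never from a script. Its argument "increments" is a list that holds one entry, the list of rows, each a list of 6 numbers: the shift along the tool's x, y, z in mm, then the turn, a rotation vector about the tool's x, y, z in rad. In form: [[[tx, ty, tz, ax, ay, az], ...]]. A call has 1 to 12 rows; each row shifts and turns the pose as measured when the row begins, along the tool's axes as they then stand; what a row does not reach is not made up. A row lasts 1/8 s, in which the tool goes at most 62.5 mm and 10.7 degrees, less where a joint would pass 70% of its speed; a pose out of reach is approached as far as the arm can. A call with a gripper value outside its range is refused whole. "fingers" is the finger opening in mm, from 0 to 85.4, set as the call begins (left out, the last holds). The fingers move at their own pace and stop on an object; the grip force is fixed at half the most. Time passes only in rows, so rows that do not move let the fingers close. It gives the time, the measured TCP pose, the force and the opening at its end, in the units of the state.
- manip.get_obs(): the state, without advancing time (a new reading comes with each control period).
- manip.snapshot(name): name is "scene" or "top"; returns a dict with "image" (384x512x3 uint8, red, green, blue), "depth" (384x512 float32, mm along the optical axis (not along the pixel's ray), 0 where there is no reading), "fx", "fy", "cx", "cy" (pixels), "D" ([k1, k2, p1, p2, k3] as OpenCV has them; the pictures are not rectified), "position" and "attitude" of the camera in the world. Camera axes: x right, y down, z forward; pixel columns grow to the right and rows downward; lengths in mm; the calibration is good to about 2 mm. A picture is of the moment at which its call begins.
- manip.finish_job(): hands the job in, once; it reports no verdict.
The state is a dict: "t": time; "joint_pos": joint angles; "joint_vel": joint speeds; "joint_efforts": joint torques, N m; "tool_pos": TCP position; "eef_rot": TCP orientation; "ft_force": force on the tool from outside, world axes, zero at the start; "torque": the same for the moment, N m; "opening": finger opening in mm.
Only numpy, scipy, OpenCV 4.12 (cv2) and the standard library are available. Lean on these libraries where they do the work, as an engineer would, in place of code of your own. Each camera call takes 0.05 s, during which the arm holds its last target.

TASK

First switch the polishing motor off by pushing its lever right over, before you handle anything else. Then clear the bench: hang the red-grip and the blue-grip baskets by their bails on the double hooks with the plate of the same colour, hanging level and still, and lay every file there is on the raised file rest, flat between the pegs, balanced about its middle, one to a slot, with handles towards the robot and blades away from it. Leave the switch off and the jar, steel block and pliers where they are.

Things in the scene. Friction and masses are not known exactly. Their poses are not given: they have to be found in the camera images.
- switch (a joint): motor switch: toggle lever with a red ball (26 mm dia) on a 10 mm steel rod, on a grey block 70 x 50 x 25 mm. 0 = ON (leans 0.5 rad from upright towards the block's own -x, roughly towards the robot); 1.0 = OFF stop (leans 0.5 rad towards its own +x). Light friction (under 1 N at the ball), stays where it is left.
- switch_base: the fixed grey block of the motor switch; origin at the centre of its underside. The lever's pivot lies 22 mm above it, the axis along the block's y.
- switch_tip (a point): centre of the lever's red ball, 80 mm from the pivot
- rest: file rest: fixed dark wooden plinth 110 mm (its x) x 230 mm (its y) x 70 mm high, flat on top, narrower than a file is long; origin at the centre of its underside, its -x side faces the robot. Two rows of five brass pegs on the top make four slots along x.
- rest_top (a point): centre of the rest's flat top, 70 mm above the bench. Pegs 12 mm dia (outer ones 10 mm), 14 mm tall, stand along the front and back edges (x = -48 and +48 mm) at y = -110, -55, 0, 55, 110 mm: four slots about 43 mm wide, centred on y = -82.5, -27.5, 27.5 and 82.5 mm.
- basket_a: red-grip basket, loose: steel tray 100 mm (its x) x 136 mm (its y) x 45 mm high, about 250 g, castings fixed in it, with a rigid dark wire bail in the plane x = 0: legs at y = +-65 mm, straight top bar along y, 8 mm dia, its axis 130 mm above the underside. Origin at the centre of the underside, z up; it starts standing on the bench.
- bail_a (a point): centre of the red grip block (15 mm in x, 40 mm in y, 18 mm high) at the middle of the basket's bail, on the bar's axis
- stand_a: fixed hook stand with a red plate (110 mm wide, top 287 mm high); origin on the bench under the hooks' low point, -x side faces the robot; post and plate at x = +88 to +104 mm. Two wire prongs, 8 mm dia, at y = +-40 mm, run from the plate towards -x: axis 272 mm high at x = +90, 260 mm at x = 0 (low point), rising to a tip 284 mm high at x = -28 mm.
- hook_a (a point): midway between the red stand's prongs, on top of their low point, 264 mm above the bench; a hung bar's axis lies 4 to 5 mm above it. The bar comes in over the tips from the robot's side, prongs between bar and tray, and lies across both prongs, the grip block between them; it settles to the low point.
- basket_b: blue-grip basket, loose: copper tray 100 mm (its x) x 136 mm (its y) x 45 mm high, about 250 g, castings fixed in it, with a rigid dark wire bail in the plane x = 0: legs at y = +-65 mm, straight top bar along y, 8 mm dia, its axis 130 mm above the underside. Origin at the centre of the underside, z up; it starts standing on the bench.
- bail_b (a point): centre of the blue grip block (15 mm in x, 40 mm in y, 18 mm high) at the middle of the basket's bail, on the bar's axis
- stand_b: fixed hook stand with a blue plate (110 mm wide, top 287 mm high); origin on the bench under the hooks' low point, -x side faces the robot; post and plate at x = +88 to +104 mm. Two wire prongs, 8 mm dia, at y = +-40 mm, run from the plate towards -x: axis 272 mm high at x = +90, 260 mm at x = 0 (low point), rising to a tip 284 mm high at x = -28 mm.
- hook_b (a point): midway between the blue stand's prongs, on top of their low point, 264 mm above the bench; a hung bar's axis lies 4 to 5 mm above it. The bar comes in over the tips from the robot's side, prongs between bar and tray, and lies across both prongs, the grip block between them; it settles to the low point.
- file1: hand file 180 mm long, 120 g, may be absent: yellow flat-sided handle x = -90 to +20 mm, 20 mm wide, 18 mm high; steel blade x = +20 to +90 mm, 14 mm wide, 8 mm high, undersides flush. Origin on the underside at mid-length, near the centre of mass, within the handle; x points to the blade's tip, z up as it lies.
- file1_tip (a point): end of the blade of file1 (x = +90 mm, 4 mm above the underside)
- file2: hand file 180 mm long, 120 g, may be absent: orange flat-sided handle x = -90 to +20 mm, 20 mm wide, 18 mm high; steel blade x = +20 to +90 mm, 14 mm wide, 8 mm high, undersides flush. Origin on the underside at mid-length, near the centre of mass, within the handle; x points to the blade's tip, z up as it lies.
- file2_tip (a point): end of the blade of file2 (x = +90 mm, 4 mm above the underside)
- file3: hand file 180 mm long, 120 g, may be absent: yellow flat-sided handle x = -90 to +20 mm, 20 mm wide, 18 mm high; steel blade x = +20 to +90 mm, 14 mm wide, 8 mm high, undersides flush. Origin on the underside at mid-length, near the centre of mass, within the handle; x points to the blade's tip, z up as it lies.
- file3_tip (a point): end of the blade of file3 (x = +90 mm, 4 mm above the underside)
- file4: hand file 180 mm long, 120 g, may be absent: orange flat-sided handle x = -90 to +20 mm, 20 mm wide, 18 mm high; steel blade x = +20 to +90 mm, 14 mm wide, 8 mm high, undersides flush. Origin on the underside at mid-length, near the centre of mass, within the handle; x points to the blade's tip, z up as it lies.
- file4_tip (a point): end of the blade of file4 (x = +90 mm, 4 mm above the underside)
- jar: bystander: closed jar 60 mm dia, 80 mm high; origin under its centre. Leave alone.
- bench_block: bystander: steel block 70 x 70 x 30 mm; origin under its centre. Leave alone.
- pliers: bystander: pliers with red handles, about 135 mm long, 10 mm high; origin on the underside. Leave alone.

How it is judged:
By the outcome, as a careful person would: the job done as asked, in the order asked, and still so for the second after the job is handed in, with the robot touching nothing.
Of file1, file2, file3, file4 only 3 to 4 are there at a start; the rules pass over those that are not, and their reading is None.
At some moment in a run one of file1, file2, file3, file4, basket_a, basket_b may be knocked a few centimetres aside while the robot is not near it.
It also fails if it takes over 210 s, if anything falls off the work surface, if the arm or the gripper's body presses on something with over 40 N, if the wrist force passes 120 N, or if a joint passes its speed limit or range.

## Working session

There is one attempt and no reset: what is moved stays moved. The work goes in short steps, Python scripts to look and compute and a tool call to move; the robot and the scene stay as the last step left them, time stands still between calls to the robot, and variables do not carry over. Pictures are saved under pics/ and viewed, and the job is handed in when it is done.

Besides the shell and the picture viewer there is one more tool, called after ">>>" by a JSON object that holds its "api" and its "payload". carry_out: Moves the arm, as the interface text tells. Its arguments: {"type":"object","properties":{"increments":{"type":"array"},"fingers":{"type":"number"}},"required":["increments"]}

```bash
mkdir -p pics; ls; cat > h.py <<'E'
import numpy as np, cv2
from scipy.spatial.transform import Rotation as R
from plant import manip
def snap(n, fn=None):
    s=manip.snapshot(n)
    if fn: cv2.imwrite('pics/'+fn,cv2.cvtColor(s['image'],cv2.COLOR_RGB2BGR))
    return s
E
python3 - <<'E'
from h import *
for n in('scene','top'):
    s=snap(n,n+'0.png'); print({k:(v if k not in('image','depth') else v.shape) for k,v in s.items()})
    np.savez(n+'0.npz',**s)
print(manip.get_obs(), manip.tcp_to_grasp)
E
```

```text
pics
{'image': (384, 512, 3), 'depth': (384, 512), 'fx': 410.8482369391397, 'fy': 410.8482369391397, 'cx': 258.9333109977932, 'cy': 191.22511244701005, 'D': array([0.03708637, 0.        , 0.        , 0.        , 0.        ]), 'position': array([1344.41477634, -685.51509341,  815.38439946]), 'attitude': array([ 0.78524543,  0.37479816, -0.20407519, -0.44863044])}
{'image': (384, 512, 3), 'depth': (384, 512), 'fx': 351.7524698414478, 'fy': 351.7524698414478, 'cx': 252.378649002379, 'cy': 190.02741587859418, 'D': array([-0.00149956,  0.        ,  0.        ,  0.        ,  0.        ]), 'position': array([ 347.70207149,  -34.47966375, 1178.47366897]), 'attitude': array([ 0.71015514, -0.6977095 ,  0.06500145, -0.06823453])}
{'t': 0.1, 'joint_pos': array([-1.39628934e+00,  2.63457448e-01, -4.88745810e-02,  1.25939924e+00,
        3.79963401e-06,  1.41549336e+00]), 'joint_vel': array([ 0.00053014, -0.00093517,  0.00175516, -0.00026817,  0.00031502,
       -0.0010691 ]), 'joint_efforts': array([ 3.04233530e-03, -6.38576531e+01,  3.85066152e+01,  9.95560637e-03,
       -5.48571825e-05, -3.88397048e-07]), 'tool_pos': array([ 169.9790515 , -496.45814801,  230.88192466]), 'eef_rot': array([ 9.86433851e-01,  1.64158576e-01, -2.58886204e-06, -4.67467689e-04]), 'ft_force': array([ 0.12100516, -0.20930348, -0.56938675]), 'torque': array([0.02801704, 0.04221202, 0.02202788]), 'opening': 85.56264679554532} 18.700000000000003
```

View pics/scene0.png

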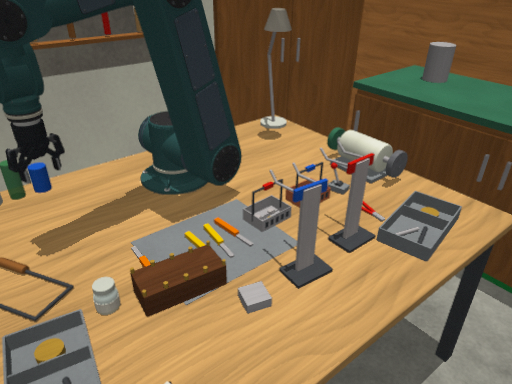

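View pics/top0.png

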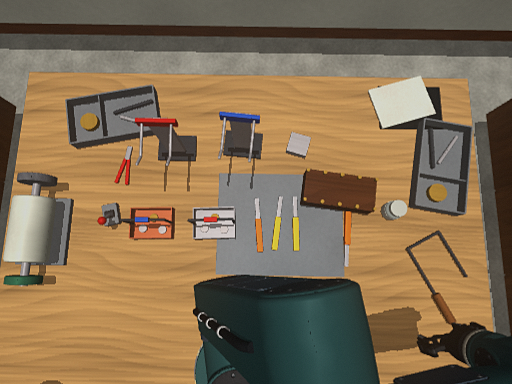

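The top view shows the switch near (110,215), the blue-grip basket (152,223) and the red-grip basket (214,222). There are four files: (258,225), (277,222), (296,222) and (347,238). The rest is at (340,190), and the red and blue stands are at (157,140) and (240,140). Next I'll enlarge it.

```bash
cat >> h.py <<'E'
def Rm(s): return R.from_quat(s['attitude']).as_matrix()
def K(s): return np.array([[s['fx'],0,s['cx']],[0,s['fy'],s['cy']],[0,0,1.]])
def rays(s,uv):
    n=cv2.undistortPoints(np.asarray(uv,float).reshape(-1,1,2),K(s),np.asarray(s['D'])).reshape(-1,2)
    return np.c_[n,np.ones(len(n))]@Rm(s).T
def plane(s,uv,z):
    d=rays(s,uv); p=np.asarray(s['position']); return p+d*((z-p[2])/d[:,2])[:,None]
def cloud(s):
    h,w=s['depth'].shape; u,v=np.meshgrid(np.arange(w),np.arange(h))
    d=rays(s,np.c_[u.ravel(),v.ravel()]) ; return (s['position']+d*s['depth'].reshape(-1,1)).reshape(h,w,3)
def proj(s,P):
    Rc=Rm(s).T; rv,_=cv2.Rodrigues(Rc); return cv2.projectPoints(np.asarray(P,float).reshape(-1,3),rv,-Rc@s['position'],K(s),np.asarray(s['D']))[0].reshape(-1,2)
def crop(s,fn,x0,x1,y0,y1,k):
    im=cv2.cvtColor(s['image'],cv2.COLOR_RGB2BGR)[y0:y1,x0:x1]
    cv2.imwrite('pics/'+fn,cv2.resize(im,None,fx=k,fy=k,interpolation=cv2.INTER_CUBIC))
E
python3 - <<'E'
from h import *
t=dict(np.load('top0.npz')); s=dict(np.load('scene0.npz'))
crop(t,'tc1.png',90,290,100,260,4)
crop(t,'tc2.png',210,410,130,280,4)
crop(s,'sc1.png',130,330,150,310,4)
C=cloud(t)
for uv in [(230,260),(340,190),(214,210),(110,215),(347,225),(258,240),(152,225),(157,122),(240,117)]: print(uv,C[uv[1],uv[0]].round(1))
E
```

```text
(230, 260) [337.3  42.2   2.2]
(340, 190) [ 563.9 -307.8   72.2]
(214, 210) [500.6 100.2   9.2]
(110, 215) [474.5 435.8  37.4]
(347, 225) [ 457.4 -340.9   18.1]
(258, 240) [403.2 -48.5  18.5]
(152, 225) [447.4 306.3   2.7]
(157, 122) [700.1 231.  284.6]
(240, 117) [717.    8.  287.2]
```

View pics/tc1.png

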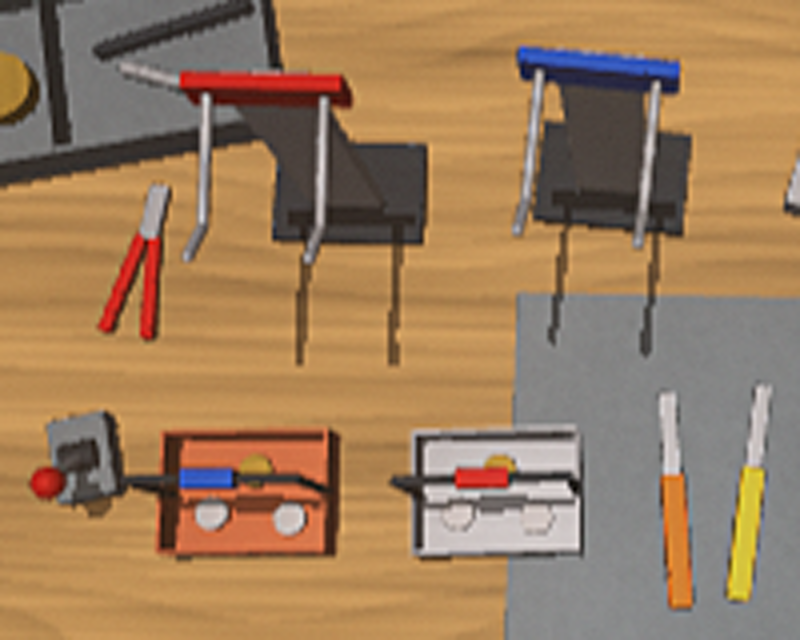

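View pics/tc2.png

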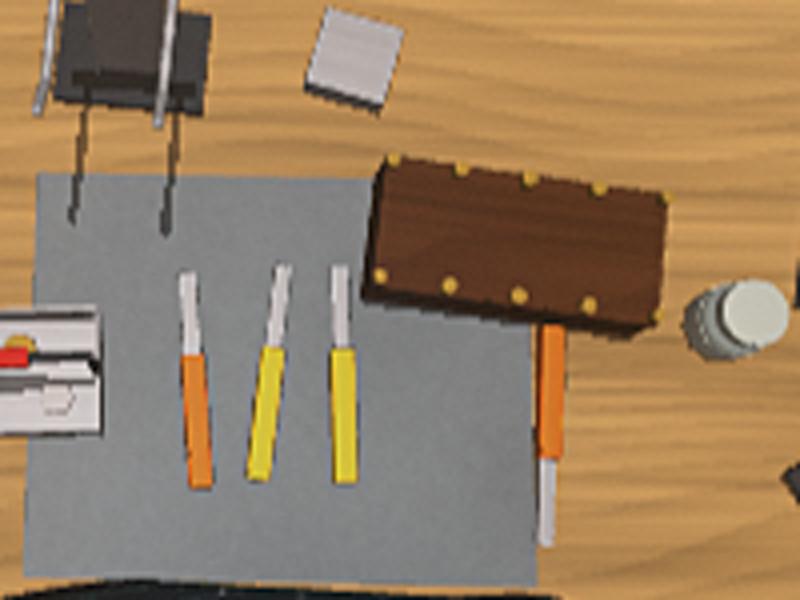

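View pics/sc1.png

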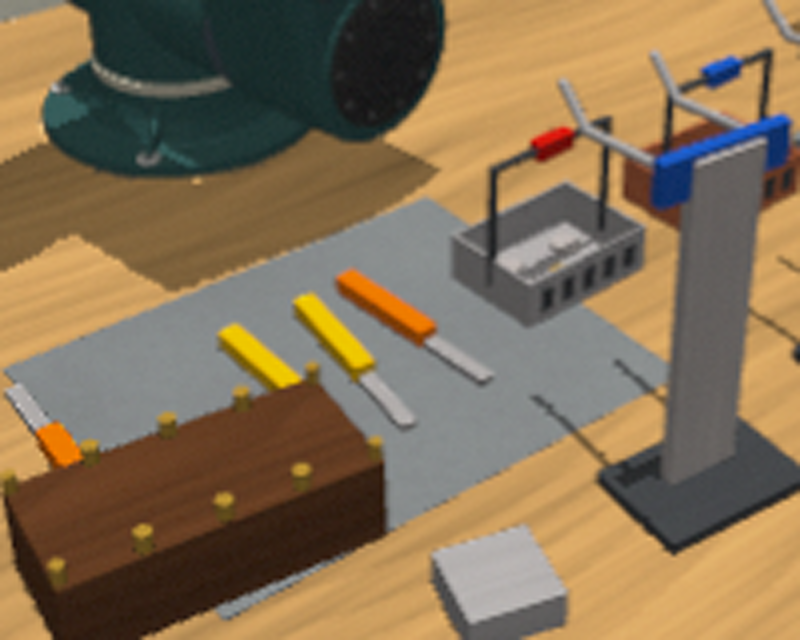

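```bash
cat >> h.py <<'E'
def lab(s,lo,hi,box=None):
    hsv=cv2.cvtColor(s['image'],cv2.COLOR_RGB2HSV); m=cv2.inRange(hsv,np.array(lo),np.array(hi))
    if box is not None:
        k=np.zeros_like(m); x0,x1,y0,y1=box; k[y0:y1,x0:x1]=255; m&=k
    return m
def blobs(m,amin=10):
    n,l,st,c=cv2.connectedComponentsWithStats(m)
    return [(st[i,4],c[i],np.argwhere(l==i)[:,::-1]) for i in range(1,n) if st[i,4]>=amin]
def rect(P):
    (cx,cy),(w,h),a=cv2.minAreaRect(np.asarray(P,np.float32)[:,:2]); a=np.deg2rad(a)
    if w<h: w,h=h,w; a+=np.pi/2
    a=(a+np.pi/2)%np.pi-np.pi/2
    return np.round([cx,cy,w,h],1),round(float(a),3)
E
cat > look.py <<'E'
from h import *
def files(t,box=(210,410,130,300)):
    for nm,lo,hi in(('orange',(5,150,120),(17,255,255)),('yellow',(22,150,120),(34,255,255))):
        for a,c,px in blobs(lab(t,lo,hi,box),40):
            print(nm,a,c.round(1),rect(plane(t,px,18)))
    for a,c,px in blobs(lab(t,(0,0,175),(180,40,255),box),15): print('white',a,c.round(1),rect(plane(t,px,8)))
def baskets(t):
    C=cloud(t)
    for nm,rng,box in(('red',[((0,150,80),(6,255,255)),((174,150,80),(180,255,255))],(85,290,200,250)),('blue',[((105,150,80),(130,255,255))],(85,290,170,300))):
        m=sum(lab(t,l,h,box) for l,h in rng)
        for a,c,px in blobs(m,8): print(nm,a,c.round(1),rect(plane(t,px,139)),'z',C[px[:,1],px[:,0],2].round(0)[[0,len(px)//2]])
if __name__=='__main__':
    t=dict(np.load('top0.npz'))
    files(t); baskets(t)
    C=cloud(t); z=C[...,2]
    v,u=np.mgrid[0:384,0:512]
    def sel(box,z0,z1):
        k=(u>=box[0])&(u<box[1])&(v>=box[2])&(v<box[3])&(z>z0)&(z<z1); return C[k]
    print('red plate',rect(sel((125,185,110,135),281,292)));print('blue plate',rect(sel((210,270,105,130),281,292)))
    print('rest',rect(sel((295,390,160,225),66,76)))
    print('prongsR',rect(sel((125,185,110,170),255,292)))
    for nm,b in(('red tray',(188,240,200,245)),('blue tray',(125,180,200,245))): print(nm,rect(sel(b,38,50)))
    print('switch block',rect(sel((97,125,195,235),20,30)), 'ball',sel((90,112,210,230),60,120).mean(0))
    m=lab(t,(15,150,100),(28,255,255),(295,390,160,225))
    for a,c,px in blobs(m,2): print('peg',a,c.round(1),plane(t,[c],84)[0].round(1))
E
python3 look.py
```

```text
Traceback (most recent call last):
  File "look.py", line 14, in <module>
    files(t); baskets(t)
    ~~~~~^^^
  File "look.py", line 5, in files
    print(nm,a,c.round(1),rect(plane(t,px,18)))
                          ~~~~^^^^^^^^^^^^^^^^
  File "h.py", line 32, in rect
    (cx,cy),(w,h),a=cv2.minAreaRect(np.asarray(P,np.float32)[:,:2]); a=np.deg2rad(a)
                    ~~~~~~~~~~~~~~~^^^^^^^^^^^^^^^^^^^^^^^^^^^^^^^^
cv2.error: OpenCV(4.12.0) /io/opencv/modules/imgproc/src/convhull.cpp:143: error: (-215:Assertion failed) total >= 0 && (depth == CV_32F || depth == CV_32S) in function 'convexHull'
```

```bash
sed -i 's/np.asarray(P,np.float32)\[:,:2\]/np.ascontiguousarray(np.asarray(P,np.float32)[:,:2])/' h.py
python3 look.py
```

```text
orange 228 [347.8 229.4] (array([ 418. , -342.8,  172.4,   19.9]), -0.035)
orange 193 [258.8 235. ] (array([421.2, -50.7, 107.8,  19. ]), 0.08)
yellow 180 [276.  233.1] (array([ 427.6, -106.9,  107.2,   18.1]), -0.116)
yellow 180 [295.7 232.9] (array([ 427. , -171.2,  107.9,   16.5]), -0.004)
white 19 [251.4 141.2] (array([744.9, -20.2,  58.6,   4.3]), -0.061)
white 353 [298.3 143.4] (array([ 739.4, -184.1,   68.1,   65.7]), 1.285)
white 66 [279.2 206. ] (array([ 518.4, -118.1,   62.9,   11.2]), -0.12)
white 67 [294.7 205.5] (array([ 517.6, -169.5,   64.5,   10.1]), -0.004)
white 71 [257.  207.8] (array([511.6, -43.3,  64.4,  12. ]), 0.085)
white 198 [398.5 207.8] (array([ 519.4, -517.1,   52. ,   50.4]), -0.804)
white 128 [223.2 213.5] (array([486.1,  73.1,  80.7,  23.5]), -1.553)
white 54 [223.7 222.3] (array([459.3,  73.7,  70. ,  10. ]), -1.553)
white 239 [222.2 232. ] (array([428.5,  70.7,  82.8,  36.2]), -1.443)
white 69 [346.2 254.7] (array([ 360.2, -338.7,   64.4,    9.8]), -0.031)
red 50 [101.6 220.2] (array([446.6, 417.6,  21.3,  20.7]), 0.096) z [105. 106.]
red 67 [209.8 2
[... 736 characters left out ...]
8.7   84. ]
peg 2 [331.5 172. ] [ 619.7 -279.4   84. ]
peg 16 [342.5 174. ] [ 613.8 -314.4   84. ]
peg 2 [354.5 175. ] [ 611.2 -352.6   84. ]
peg 13 [359.4 176.4] [ 606.9 -368.    84. ]
peg 11 [376.8 178.7] [ 600.2 -423.1   84. ]
peg 2 [376.  186.5] [ 574.9 -419.3   84. ]
peg 11 [304.6 198.5] [ 532.5 -192.7   84. ]
peg 15 [321.9 200.8] [ 526.  -247.1   84. ]
peg 14 [339.3 203.5] [ 518.3 -301.4   84. ]
peg 15 [356.7 205.8] [ 512.  -355.9   84. ]
peg 12 [374.5 208.5] [ 504.4 -411.3   84. ]
peg 3 [343. 214.] [ 485.3 -312.1   84. ]
peg 31 [296.5 220.6] [ 462.1 -166.6   84. ]
peg 7 [343. 221.] [ 463.4 -311.4   84. ]
peg 7 [346. 221.] [ 463.6 -320.8   84. ]
peg 5 [351. 220.] [ 467.  -336.4   84. ]
```

```bash
python3 - <<'E'
from h import *
t=dict(np.load('top0.npz')); s=dict(np.load('scene0.npz'))
C=cloud(t); z=C[...,2]
np.set_printoptions(linewidth=200)
print(z[196:236,94:126].round(0).astype(int))
m=lab(t,(0,150,80),(6,255,255),(90,112,205,235))
for a,c,px in blobs(m,8): print('ball',a,c, plane(t,[c],92))
m=lab(s,(0,150,80),(6,255,255),(300,420,120,240))|lab(s,(174,150,80),(180,255,255),(300,420,120,240))
for a,c,px in blobs(m,2): print('s red',a,c)
crop(s,'sc2.png',290,420,110,250,5)
# stand tips
for uv in [(136.7,164.2),(167.5,164.9),(219.7,158),(249.5,161)]: print(plane(t,[uv],284)[0].round(1))
E
```

```text
[[ 0  2  2 ...  2 -3 -3]
 [ 0 -5 -1 ...  0  2  0]
 [ 2 -5 -2 ... -6 -2 -2]
 ...
 [ 0 -1  0 ...  1 -1  1]
 [ 1  1  0 ...  5  2 -1]
 [ 1  0 -3 ...  1 -3 -3]]
ball 50 [101.56 220.22] [[451.77943561 437.93733359  92.        ]]
s red 181 [358.08839779 162.59116022]
s red 28 [333.64285714 165.10714286]
s red 78 [367.26923077 208.33333333]
[582.3 276.5 284. ]
[581.8 195.3 284. ]
[602.9  58.8 284. ]
[596.1 -19.9 284. ]
```

View pics/sc2.png

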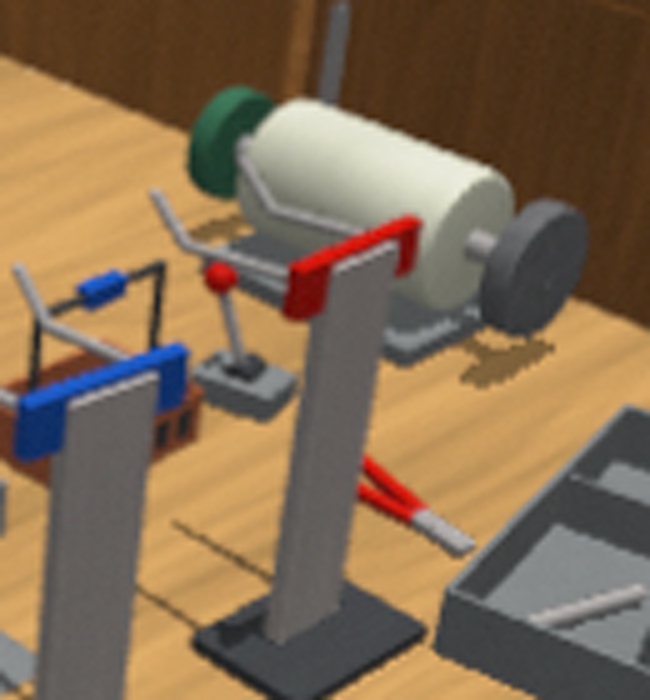

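```bash
cat >> h.py <<'E'
def tri(s1,u1,s2,u2):
    d1=rays(s1,[u1])[0]; d2=rays(s2,[u2])[0]; p1=s1['position'];p2=s2['position']
    q=np.linalg.lstsq(np.c_[d1,-d2],p2-p1,rcond=None)[0]; a=p1+d1*q[0]; b=p2+d2*q[1]
    return (a+b)/2, np.linalg.norm(a-b)
E
python3 - <<'E'
from h import *
t=dict(np.load('top0.npz')); s=dict(np.load('scene0.npz'))
print(tri(t,(101.56,220.22),s,(333.64,165.1)))
C=cloud(t)
# block: grey low-sat mask
m=lab(t,(0,0,40),(180,90,200),(97,123,196,232))
z=C[...,2]; k=(m>0)&(z>19)&(z<32); 
u=np.argwhere(k)[:,::-1]; print(len(u), rect(plane(t,u,25)))
for r in range(198,234): print(r,' '.join('%3d'%v for v in z[r,95:125]))
E
```

```text
(array([451.2358322 , 436.0325674 ,  95.81755837]), np.float64(0.5616495702825172))
245 (array([478.1, 440.9,  69.9,  51.2]), 0.22)
198  -4  -2  -2   0   3   0   0   0   1  -1   1   1   0  -1   1   0   5   0   1   3  -2   0   0  -3   0  -5  -1   0  -5  -1
199   1   1   0   0  -2   3   0   1  -1   0   5   3   0  -3   0   0   1   2   0   1   1   0   0  -3   0  -2   2   2   0  -2
200   4   0   0   3  -1   0   0  -1   1   0   0   0  -4   0  -2  -4  -4  -1   0  -1   1   1  -3  -1   0   1   1   0   0   0
201  -2   0   1   3   2   0   2  -3   0   0   1   0   0   0   0  -6   1   0   2   0   0   0  -4   0  -1   0   0   1   0  -3
202  -5   0   2  -2   0   3   0  -3   0  -4  -2   2  -2  -1   0   0  -1   1  -1  -3   6   1   0  -3   0   0   1  -5   0   0
203   0   1  -3   0   2   0   0   0   3   0  -1   0  -1   0   1   3   1   1   0  22  22  22  -1   2  -2   0   1  -1   2   0
204  -1   0   1  -3   0   4   3  -2   0  -1   1  -1  -4   0  23  26  25  28  22  24  22  18  11   1   0   1   1   0   1  -4
205  -1   0  -1  -2   2   1  -1   0  -1  24  24  21  23  24  23  25  23  23  26  21  26  23  11   1 
[... 2798 characters left out ...]
-2   1  -1   0   1  -2  -2   0   1  -2   1  -1   1  -3  -1   0  -2  -3   2  -3
229   4   0  -5   0  -2  -1   3   0  -4   0  -2   0   0   0   0   0   1   2  -1  -1  -3   0   0   0  -3   2   0  -3   1   0
230   0   1   0  -1   0   1 1178   0   1   2   0   3  -1   0   0   0   2   1  -1  -3   0   0 1178  -1   3  -5  -3   0   1  -2
231   2  -1  -2   3   0   4   0  -2   0   0   3  -5   0  -1   2  -5   5  -1  -6  -2   2   0  -1   1  -4   1   2   0  -2  -1
232   0  -1  -4   2   2   0   2   0  -3   2   0   1  -2   0   1   0  -2   0  -1  -4   1   2  -1  -3   0   1   0   1  -1  -1
233   0   0   0   1   1   0   1   0   0   0  -1   0   0   0   2   0   0  -3   2   3   0   1  -1   3  -1   0   0  -1   1   0
```

```bash
cat > go.py <<'E'
# usage: go.py x,y,z,psi,n ...   prints rows in the tool axes
import sys; from h import *
def down(psi): return R.from_matrix(np.array([[np.cos(psi),np.sin(psi),0],[np.sin(psi),-np.cos(psi),0],[0,0,-1]]))
o=manip.get_obs(); p=np.array(o['tool_pos']); q=R.from_quat(o['eef_rot'])
x=q.as_matrix()[:,0]; ps=np.arctan2(x[1],x[0])
print('t',round(o['t'],2),'p',p.round(1),'psi',round(ps,3),'z',q.as_matrix()[:,2].round(3),'F',o['ft_force'].round(1),'op',round(o['opening'],1),'j',o['joint_pos'].round(2))
for a in sys.argv[1:]:
    w=[float(v) for v in a.split(',')]; T=np.array(w[:3]); n=int(w[4]); dp=(w[3]-ps+np.pi)%(2*np.pi)-np.pi
    for i in range(n):
        P=p+(T-p)/(n-i); s=ps+dp/n; Q=down(s)
        d=q.inv().apply(P-p); rv=(q.inv()*Q).as_rotvec()
        print([round(float(v),1) for v in d]+[round(float(v),3) for v in rv]); p,ps,q=P,s,Q
    print('--')
E
python3 go.py 380,-380,235,0.55,4 520,-120,235,0.8,6 520,150,235,1.1,6 408,380,235,1.79,6 408,426,235,1.79,2
```

```text
t 0.1 p [ 170.  -496.5  230.9] psi 0.33 z [-0.     0.001 -1.   ] F [ 0.1 -0.2 -0.6] op 85.6 j [-1.4   0.26 -0.05  1.26  0.    1.42]
[59.1, -10.5, -1.0, -0.001, -0.0, -0.055]
[59.6, -7.3, -1.0, 0.0, 0.0, -0.055]
[59.9, -4.0, -1.0, 0.0, 0.0, -0.055]
[60.0, -0.7, -1.0, 0.0, 0.0, -0.055]
--
[42.5, -24.7, 0.0, 0.0, 0.0, -0.042]
[43.5, -23.0, 0.0, 0.0, 0.0, -0.042]
[44.5, -21.1, 0.0, 0.0, 0.0, -0.042]
[45.3, -19.2, 0.0, 0.0, 0.0, -0.042]
[46.1, -17.3, 0.0, 0.0, 0.0, -0.042]
[46.7, -15.4, 0.0, 0.0, 0.0, -0.042]
--
[32.3, -31.4, 0.0, 0.0, 0.0, -0.05]
[33.8, -29.7, 0.0, 0.0, 0.0, -0.05]
[35.2, -28.0, 0.0, 0.0, 0.0, -0.05]
[36.6, -26.2, 0.0, 0.0, 0.0, -0.05]
[37.9, -24.3, 0.0, 0.0, 0.0, -0.05]
[39.0, -22.4, 0.0, 0.0, 0.0, -0.05]
--
[25.7, -34.0, 0.0, 0.0, 0.0, -0.115]
[29.4, -30.9, 0.0, 0.0, 0.0, -0.115]
[32.8, -27.3, 0.0, 0.0, 0.0, -0.115]
[35.7, -23.3, 0.0, 0.0, 0.0, -0.115]
[38.1, -19.1, 0.0, 0.0, 0.0, -0.115]
[40.1, -14.6, 0.0, 0.0, 0.0, -0.115]
--
[22.4, 5.0, 0.0, 0.0, 0.0, 0.0]
[22.4, 5.0, 0.0, 0.0, 0.0, 0.0]
--
```

>>> {"api": "carry_out", "payload": {"increments": [[[59,-10,-1,0,0,-0.055],[60,-7,-1,0,0,-0.055],[60,-4,-1,0,0,-0.055],[60,-1,-1,0,0,-0.055],[43,-25,0,0,0,-0.042],[43,-23,0,0,0,-0.042],[44,-21,0,0,0,-0.042],[45,-19,0,0,0,-0.042],[46,-17,0,0,0,-0.042],[47,-15,0,0,0,-0.042]]], "fingers": 0}}

```text
t: 1.35
tool_pos: [526.9, -110.2, 232.3]
eef_rot: [0.919, 0.394, -0.001, -0.002]
ft_force: [1.2, -0.5, -0.8]
opening: 0.2
```

```bash
python3 go.py 520,150,235,1.1,6 408,380,235,1.79,6 408,426,235,1.79,2
```

```text
t 1.35 p [ 526.9 -110.2  232.3] psi 0.81 z [-0.003  0.004 -1.   ] F [ 1.2 -0.5 -0.8] op 0.2 j [-0.36  0.29 -0.01  1.28  0.    1.97]
[30.6, -30.7, -0.3, -0.005, -0.001, -0.048]
[32.1, -29.2, -0.4, 0.0, 0.0, -0.048]
[33.5, -27.6, -0.4, 0.0, 0.0, -0.048]
[34.8, -26.0, -0.4, 0.0, 0.0, -0.048]
[36.0, -24.3, -0.4, 0.0, 0.0, -0.048]
[37.1, -22.5, -0.4, 0.0, 0.0, -0.048]
--
[25.7, -34.0, 0.0, 0.0, 0.0, -0.115]
[29.4, -30.9, 0.0, 0.0, 0.0, -0.115]
[32.8, -27.3, 0.0, 0.0, 0.0, -0.115]
[35.7, -23.3, 0.0, 0.0, 0.0, -0.115]
[38.1, -19.1, 0.0, 0.0, 0.0, -0.115]
[40.1, -14.6, 0.0, 0.0, 0.0, -0.115]
--
[22.4, 5.0, 0.0, 0.0, 0.0, 0.0]
[22.4, 5.0, 0.0, 0.0, 0.0, 0.0]
--
```

>>> {"api": "carry_out", "payload": {"increments": [[[31,-31,0,0,0,-0.05],[32,-29,0,0,0,-0.05],[34,-28,0,0,0,-0.05],[35,-26,0,0,0,-0.05],[36,-24,0,0,0,-0.05],[26,-34,0,0,0,-0.115],[29,-31,0,0,0,-0.115],[33,-27,0,0,0,-0.115],[36,-23,0,0,0,-0.115],[38,-19,0,0,0,-0.115],[40,-15,0,0,0,-0.115]]]}}

```text
t: 2.72
tool_pos: [408.9, 355.2, 231.5]
eef_rot: [0.629, 0.778, -0.002, -0.005]
ft_force: [-0.2, 1.3, 1.0]
opening: -0.1
```

```bash
python3 go.py 406,426,235,1.79,2 406,426,82,1.79,4; python3 - <<'E'
from h import *
t=snap('top'); crop(t,'t2.png',80,300,100,260,3)
s=snap('scene'); crop(s,'s2.png',250,420,100,250,4)
E
```

```text
t 2.73 p [408.9 355.2 231.5] psi 1.782 z [-0.009  0.003 -1.   ] F [-0.2  1.3  1. ] op -0.1 j [ 0.56  0.3  -0.    1.28  0.01  1.92]
[34.9, 6.0, -1.6, -0.008, -0.005, -0.004]
[34.9, 6.1, -1.7, 0.0, 0.0, -0.004]
--
[0.0, 0.0, 38.2, 0.0, 0.0, 0.0]
[0.0, 0.0, 38.2, 0.0, 0.0, 0.0]
[0.0, 0.0, 38.2, 0.0, 0.0, 0.0]
[0.0, 0.0, 38.2, 0.0, 0.0, 0.0]
--
```

View pics/s2.png

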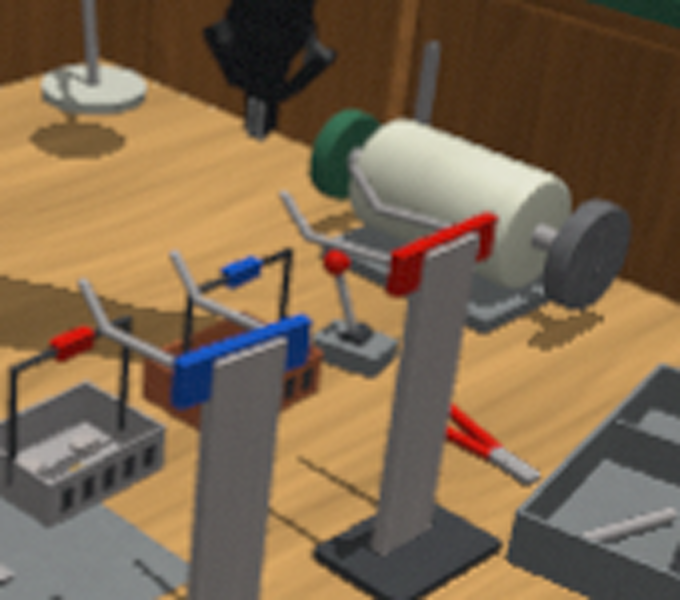

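The gripper is above and behind the red ball (scene crop at (335,262)), and the baskets haven't moved. I'll go down behind the ball now.

>>> {"api": "carry_out", "payload": {"increments": [[[35,6,-1,-0.008,-0.005,0],[35,6,-1,0,0,0],[0,0,38,0,0,0],[0,0,38,0,0,0],[0,0,38,0,0,0],[0,0,36,0,0,0],[0,0,0,0,0,0]]]}}

```text
t: 3.7
tool_pos: [405.9, 427.5, 78.4]
eef_rot: [0.63, 0.777, -0.001, 0.0]
ft_force: [0.6, -0.2, 0.3]
opening: -0.0
```

```bash
python3 go.py 405,425,82,1.79,1 490,444,82,1.79,10
```

```text
t 3.7 p [405.9 427.5  78.4] psi 1.779 z [-0.001 -0.001 -1.   ] F [ 0.6 -0.2  0.3] op -0.0 j [ 0.67  0.46 -0.18  0.94 -0.    2.04]
[-2.3, -1.4, -3.6, -0.001, 0.001, -0.011]
--
[0.0, 8.7, 0.0, 0.0, 0.0, 0.0]
[0.0, 8.7, 0.0, 0.0, 0.0, 0.0]
[0.0, 8.7, 0.0, 0.0, 0.0, 0.0]
[0.0, 8.7, 0.0, 0.0, 0.0, 0.0]
[0.0, 8.7, 0.0, 0.0, 0.0, 0.0]
[0.0, 8.7, 0.0, 0.0, 0.0, 0.0]
[0.0, 8.7, 0.0, 0.0, 0.0, 0.0]
[0.0, 8.7, 0.0, 0.0, 0.0, 0.0]
[0.0, 8.7, 0.0, 0.0, 0.0, 0.0]
[0.0, 8.7, 0.0, 0.0, 0.0, 0.0]
--
```

>>> {"api": "carry_out", "payload": {"increments": [[[-2,8,-3,0,0,0],[0,9,0,0,0,0],[0,9,0,0,0,0],[0,9,0,0,0,0],[0,9,0,0,0,0],[0,9,0,0,0,0],[0,9,0,0,0,0],[0,9,0,0,0,0]]]}}

```text
t: 4.7
tool_pos: [482.6, 441.9, 86.3]
eef_rot: [0.63, 0.776, 0.002, 0.001]
ft_force: [-1.2, -0.4, -0.5]
opening: 0.4
```

```bash
python3 go.py 490,444,82,1.79,10|head -3;  python3 - <<'E'
from h import *
s=snap('scene'); crop(s,'s3.png',290,390,120,220,6)
E
```

```text
t 4.7 p [482.6 441.9  86.3] psi 1.778 z [ 0.003  0.002 -1.   ] F [-1.2 -0.4 -0.5] op 0.4 j [ 0.62  0.55  0.02  1.03 -0.    1.98]
[0.1, 0.8, 0.4, 0.003, -0.001, -0.001]
[0.1, 0.8, 0.4, 0.0, 0.0, -0.001]
```

View pics/s3.png

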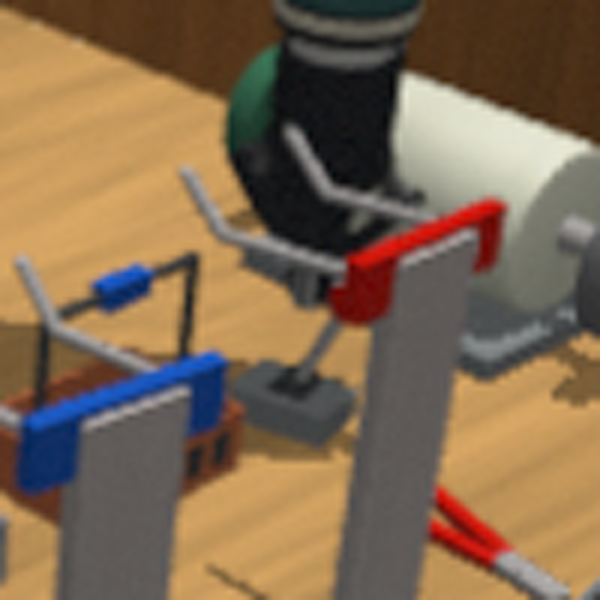

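The rod now leans away from the robot, and the ball is hidden behind the red plate. I'll push on in small steps until I feel the stop.

>>> {"api": "carry_out", "payload": {"increments": [[[0,3,2,0,0,0],[0,3,2,0,0,0],[0,3,0,0,0,0]]]}}

```text
t: 5.12
tool_pos: [491.8, 443.7, 81.6]
eef_rot: [0.63, 0.776, 0.001, 0.0]
ft_force: [-14.1, -2.0, 4.1]
opening: 0.2
```

The 14 N rise shows it's on the stop. I'll back off, lift and check.

>>> {"api": "carry_out", "payload": {"increments": [[[0,-15,0,0,0,0],[0,-20,0,0,0,0],[0,-20,0,0,0,0],[0,0,-50,0,0,0],[0,0,-50,0,0,0],[0,0,-50,0,0,0],[0,-20,-50,0,0,0],[0,0,-20,0,0,0]]], "fingers": 60}}

```text
t: 6.12
tool_pos: [414.6, 426.5, 306.5]
eef_rot: [0.63, 0.776, -0.001, -0.0]
ft_force: [0.5, 1.1, -0.9]
opening: 59.9
```

```bash
python3 - <<'E'
from h import *
import look
t=snap('top'); crop(t,'t4.png',60,260,120,260,4)
C=cloud(t)
m=lab(t,(0,150,80),(6,255,255),(85,125,195,235))
for a,c,px in blobs(m,8): 
    print('ball',a,c, plane(t,[c],92), 'block frame', R.from_euler('z',-0.22).apply(plane(t,[c],92)-[478.2,441,0]), C[px[:,1],px[:,0],2].max())
look.baskets(t); look.files(t)
E
python3 go.py
```

```text
ball 48 [ 98.75 199.  ] [[518.13715213 453.3168618   92.        ]] block frame [[41.66246901  3.30452436 92.        ]] 107.85848004779109
red 20 [ 98.8 200.8] (array([504.7, 432.5,  21.3,   6.1]), -1.553) z [ 98. 104.]
red 66 [209.9 219. ] (array([456.6,  97.5,  38.6,  11.9]), -1.553) z [  4. 138.]
red 10 [143.5 222. ] (array([444.2, 292.6,  26.7,   0. ]), -1.553) z [136. 135.]
blue 52 [141.  219.5] (array([451.5, 300.6,  36.1,   8.9]), -1.553) z [141. 139.]
orange 226 [347.8 229.6] (array([ 418. , -342.8,  172.4,   19.8]), -0.035)
orange 192 [258.8 235. ] (array([421.2, -50.8, 107.8,  18.9]), 0.083)
yellow 177 [276. 233.] (array([ 427.6, -106.9,  107.3,   17.9]), -0.121)
yellow 180 [295.7 232.9] (array([ 427. , -171.2,  107.9,   16.5]), -0.004)
white 46 [294.6 150.1] (array([ 711.4, -173. ,   68.3,   17.4]), 1.045)
white 62 [279.1 206.2] (array([ 518. , -117.8,   61.9,   10.8]), -0.118)
white 63 [294.7 205.5] (array([ 519.2, -169.5,   61.2,   10.1]), -0.004)
white 68 [257.  208.1] (array([510.2, -43.8,  61.7,  11.2]), 0.087)
white 192 [398.6 207.7] (array([ 518.5, -518. ,   51. ,   47.3]), -1.553)
white 118 [223.2 213.2] (array([487.8,  74.8,  77.3,  20.2]), -1.553)
white 40 [225.  221.9] (array([461.2,  63.8,  50. ,   6.7]), -1.553)
white 223 [222.5 231.8] (array([431.2,  71. ,  80.5,  36.3]), -1.512)
white 32 [345.3 255.2] (array([ 360.3, -335.5,   64.4,    3.3]), -0.031)
t 6.17 p [415.2 426.7 307.8] psi 1.778 z [-0. -0. -1.] F [-0.5 -1.4  1.5] op 60.1 j [0.66 0.39 0.34 1.53 0.   2.03]
```

View pics/t4.png

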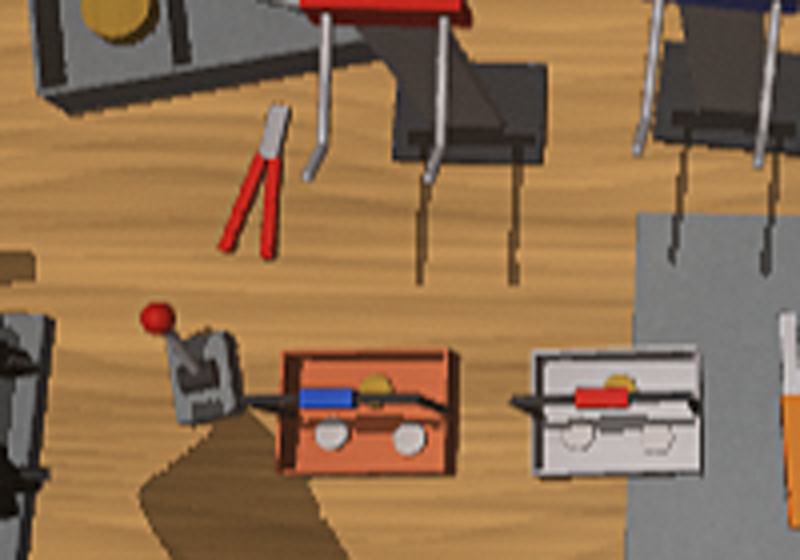

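Ball is 41.7 mm past the block centre towards +x, so the switch is fully off. Next is the blue basket: go over it, then down.

```bash
python3 go.py 452,300.5,250,1.59,4 452,300.5,108,1.59,4
```

```text
t 6.17 p [415.2 426.7 307.8] psi 1.778 z [-0. -0. -1.] F [-0.5 -1.4  1.5] op 60.1 j [0.66 0.39 0.34 1.53 0.   2.03]
[-32.8, 2.5, 14.5, -0.0, 0.0, 0.047]
[-32.6, 4.0, 14.4, 0.0, 0.0, 0.047]
[-32.4, 5.6, 14.4, 0.0, 0.0, 0.047]
[-32.1, 7.1, 14.4, 0.0, 0.0, 0.047]
--
[0.0, 0.0, 35.5, 0.0, 0.0, 0.0]
[0.0, 0.0, 35.5, 0.0, 0.0, 0.0]
[0.0, 0.0, 35.5, 0.0, 0.0, 0.0]
[0.0, 0.0, 35.5, 0.0, 0.0, 0.0]
--
```

>>> {"api": "carry_out", "payload": {"increments": [[[-33,2.5,14.5,0,0,0.047],[-33,4,14.5,0,0,0.047],[-32,5.5,14.5,0,0,0.047],[-32,7,14.5,0,0,0.047],[0,0,30,0,0,0],[0,0,30,0,0,0],[0,0,0,0,0,0]]]}}

```text
t: 7.05
tool_pos: [453.2, 296.4, 185.9]
eef_rot: [0.702, 0.712, 0.001, 0.0]
ft_force: [-0.6, 0.2, 0.7]
opening: 60.0
```

```bash
python3 go.py 452,300.5,108,1.59,3
```

```text
t 7.05 p [453.2 296.4 185.9] psi 1.584 z [ 0.002  0.001 -1.   ] F [-0.6  0.2  0.7] op 60.0 j [ 0.43  0.31 -0.11  1.15 -0.    1.99]
[1.4, -0.4, 26.0, 0.002, -0.001, -0.002]
[1.4, -0.4, 26.0, 0.0, 0.0, -0.002]
[1.4, -0.4, 26.0, 0.0, 0.0, -0.002]
--
```

>>> {"api": "carry_out", "payload": {"increments": [[[1.5,-0.5,26,0,0,0],[1.5,-0.5,26,0,0,0],[1,0,22,0,0,0],[0,0,0,0,0,0]]]}}

```text
t: 7.55
tool_pos: [454.5, 302.0, 114.7]
eef_rot: [0.702, 0.712, 0.003, 0.002]
ft_force: [-0.1, 0.3, 1.2]
opening: 60.0
```

```bash
python3 go.py 452,300.5,108,1.59,1; python3 - <<'E'
from h import *
s=snap('scene'); crop(s,'s5.png',250,370,110,230,5)
E
```

```text
t 7.55 p [454.5 302.  114.7] psi 1.585 z [ 0.007  0.003 -1.   ] F [-0.1  0.3  1.2] op 60.0 j [ 0.44  0.35 -0.24  0.97 -0.    1.99]
[-1.4, -2.5, 6.7, 0.007, -0.003, -0.005]
--
```

View pics/s5.png

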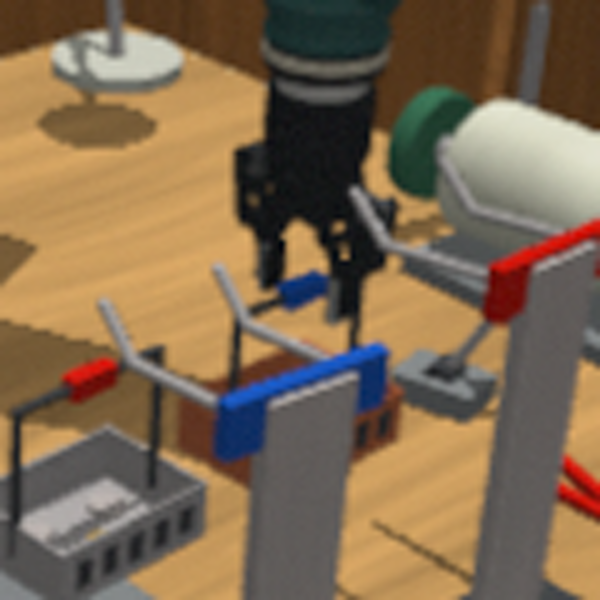

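The fingers straddle the blue grip (crop (303,290)). I'll lower a little more and close.

>>> {"api": "carry_out", "payload": {"increments": [[[-1.5,-2.5,6,0.007,-0.003,0],[0,0,0,0,0,0]]]}}

```text
t: 7.85
tool_pos: [453.4, 301.1, 111.5]
eef_rot: [0.702, 0.712, 0.002, 0.001]
ft_force: [0.9, 0.0, 0.6]
opening: 60.2
```

>>> {"api": "carry_out", "payload": {"increments": [[[0,0,0,0,0,0],[0,0,0,0,0,0],[0,0,0,0,0,0],[0,0,0,0,0,0],[0,0,0,0,0,0],[0,0,0,0,0,0]]], "fingers": 0}}

```text
t: 8.6
tool_pos: [453.6, 301.1, 112.2]
eef_rot: [0.702, 0.712, 0.002, 0.001]
ft_force: [-0.3, -0.2, -1.6]
opening: 14.0
```

```bash
python3 go.py 440,300,300,1.585,6
```

```text
t 8.6 p [453.6 301.1 112.2] psi 1.585 z [ 0.004  0.001 -1.   ] F [-0.3 -0.2 -1.6] op 14.0 j [ 0.44  0.36 -0.25  0.96 -0.    1.99]
[-0.1, -2.1, -31.3, 0.004, -0.001, -0.0]
[-0.2, -2.3, -31.3, 0.0, 0.0, -0.0]
[-0.2, -2.3, -31.3, 0.0, 0.0, -0.0]
[-0.2, -2.3, -31.3, 0.0, 0.0, -0.0]
[-0.2, -2.3, -31.3, 0.0, 0.0, -0.0]
[-0.2, -2.3, -31.3, 0.0, 0.0, -0.0]
--
```

>>> {"api": "carry_out", "payload": {"increments": [[[0,-2,-15,0,0,0],[0,-2,-25,0,0,0],[0,-2,-30,0,0,0],[0,-2,-30,0,0,0],[0,-2,-30,0,0,0],[0,-2,-30,0,0,0],[0,0,-20,0,0,0],[0,0,-8,0,0,0]]]}}

```text
t: 9.6
tool_pos: [438.4, 300.1, 312.9]
eef_rot: [0.702, 0.712, 0.003, 0.001]
ft_force: [-0.0, -0.7, -1.8]
opening: 13.8
```

```bash
python3 go.py 450,160,302,1.55,5  480,18,302,1.48,5 540,22,302,1.48,3 ;python3 - <<'E'
from h import *
s=snap('scene'); crop(s,'s6.png',200,370,60,230,4)
E
```

```text
t 9.6 p [438.4 300.1 312.9] psi 1.585 z [ 0.007  0.003 -1.   ] F [-0.  -0.7 -1.8] op 13.8 j [ 0.45  0.26  0.17  1.47 -0.    2.  ]
[-28.1, 1.9, 2.1, 0.007, -0.003, 0.007]
[-28.0, 2.1, 2.2, 0.0, 0.0, 0.007]
[-28.0, 2.3, 2.2, 0.0, 0.0, 0.007]
[-28.0, 2.5, 2.2, 0.0, 0.0, 0.007]
[-28.0, 2.7, 2.2, 0.0, 0.0, 0.007]
--
[-28.3, 6.6, 0.0, 0.0, 0.0, 0.014]
[-28.2, 7.0, 0.0, 0.0, 0.0, 0.014]
[-28.1, 7.4, 0.0, 0.0, 0.0, 0.014]
[-28.0, 7.8, 0.0, 0.0, 0.0, 0.014]
[-27.9, 8.2, 0.0, 0.0, 0.0, 0.014]
--
[3.1, 19.8, 0.0, 0.0, 0.0, -0.0]
[3.1, 19.8, 0.0, 0.0, 0.0, -0.0]
[3.1, 19.8, 0.0, 0.0, 0.0, -0.0]
--
```

View pics/s6.png

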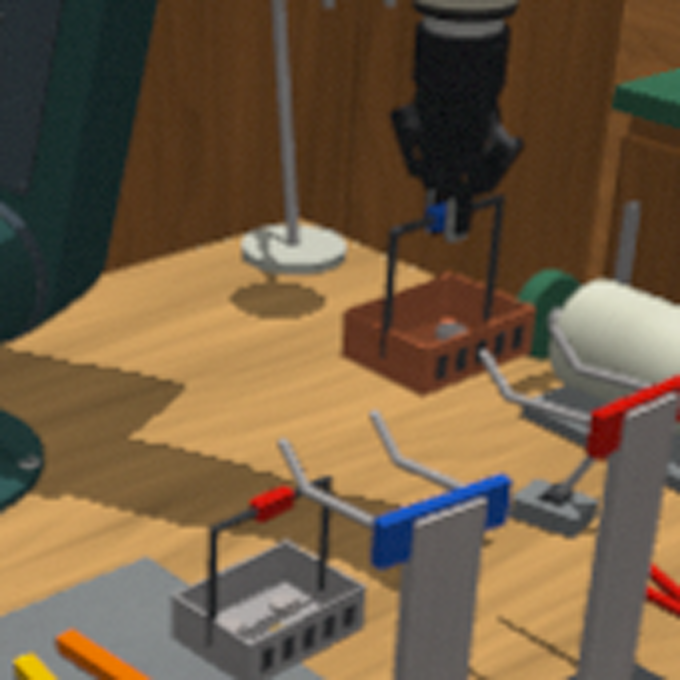

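The blue basket hangs level from the gripper. Now I'll carry it over in front of the blue stand.

>>> {"api": "carry_out", "payload": {"increments": [[[-15,2,1,0.004,-0.002,0.005],[-25,2,1,0.003,0,0.007],[-28,2,1,0,0,0.007],[-28,3,1,0,0,0.007],[-28,4,1,0,0,0.01],[-28,6,0,0,0,0.014],[-28,7,0,0,0,0.014],[-28,7,0,0,0,0.014],[-28,7,0,0,0,0.014],[-25,8,0,0,0,0.014],[-12,8,0,0,0,0.01],[-4,5,0,0,0,0]]]}}

```text
t: 11.15
tool_pos: [486.3, 3.6, 299.4]
eef_rot: [0.745, 0.667, -0.007, -0.004]
ft_force: [-0.2, 0.6, -2.3]
opening: 14.3
```

```bash
python3 go.py 530,26.7,300,1.48,3 600,20.4,297,1.48,4 627,18,297,1.48,2; python3 - <<'E'
from h import *
t=snap('top'); crop(t,'t7.png',150,350,80,260,4)
E
```

```text
t 11.15 p [486.3   3.6 299.4] psi 1.461 z [-0.016 -0.002 -1.   ] F [-0.2  0.6 -2.3] op 14.3 j [-0.16  0.2   0.04  1.43 -0.    1.52]
[9.3, 13.6, -0.5, -0.015, 0.004, -0.006]
[9.2, 13.7, -0.2, 0.0, 0.0, -0.006]
[9.1, 13.8, -0.2, 0.0, 0.0, -0.006]
--
[0.0, 17.6, 0.8, 0.0, 0.0, 0.0]
[0.0, 17.6, 0.8, 0.0, 0.0, 0.0]
[0.0, 17.6, 0.8, 0.0, 0.0, 0.0]
[0.0, 17.6, 0.8, 0.0, 0.0, 0.0]
--
[0.0, 13.6, 0.0, 0.0, 0.0, 0.0]
[0.0, 13.6, 0.0, 0.0, 0.0, 0.0]
--
```

View pics/t7.png

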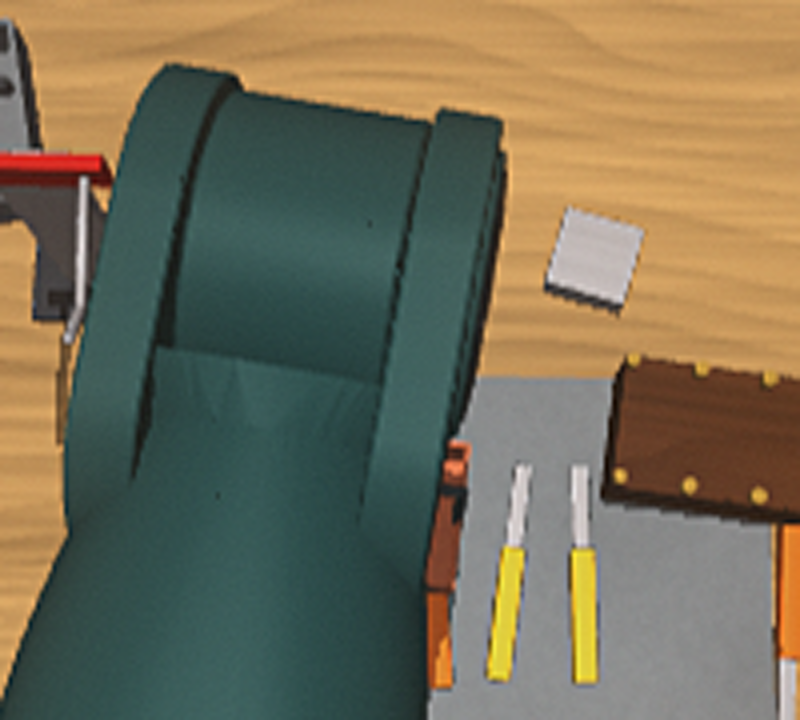

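>>> {"api": "carry_out", "payload": {"increments": [[[7,8,0,-0.008,0.002,-0.006],[9,13,1,-0.007,0.002,-0.006],[8,14,1,0,0,-0.006],[4,10,1,0,0,0],[0,4,1,0,0,0],[0,0,0,0,0,0]]]}}

```text
t: 11.95
tool_pos: [542.2, 30.8, 294.1]
eef_rot: [0.737, 0.676, 0.0, -0.0]
ft_force: [-0.2, -0.1, -2.2]
opening: 14.2
```

```bash
python3 go.py 600,20.4,293,1.48,4 627,18,290,1.48,2; python3 - <<'E'
from h import *
s=snap('scene'); crop(s,'s8.png',230,370,80,240,4)
E
```

```text
t 11.95 p [542.2  30.8 294.1] psi 1.484 z [ 0.     0.001 -1.   ] F [-0.2 -0.1 -2.2] op 14.2 j [-0.09  0.29  0.15  1.44  0.    1.56]
[-1.3, 14.6, 0.3, -0.0, -0.001, 0.001]
[-1.3, 14.6, 0.3, 0.0, 0.0, 0.001]
[-1.3, 14.6, 0.3, 0.0, 0.0, 0.001]
[-1.3, 14.6, 0.3, 0.0, 0.0, 0.001]
--
[0.0, 13.6, 1.5, 0.0, 0.0, 0.0]
[0.0, 13.6, 1.5, 0.0, 0.0, 0.0]
--
```

View pics/s8.png

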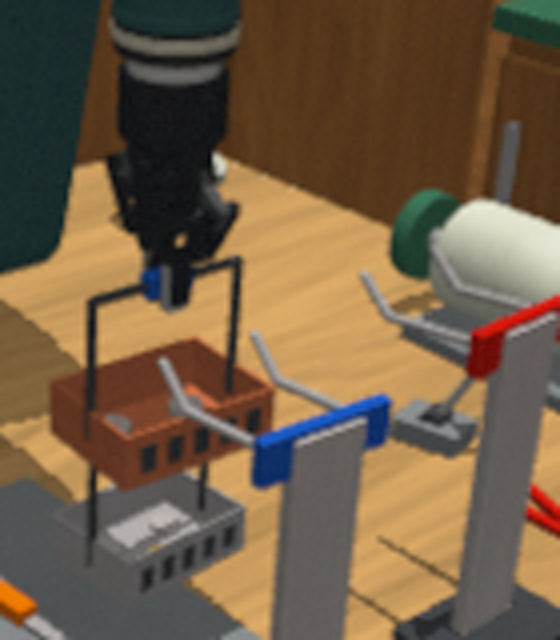

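>>> {"api": "carry_out", "payload": {"increments": [[[-3,6,0,0,0,0],[-2,12,0,0,0,0.002],[-1,15,0,0,0,0.002],[0,14,1,0,0,0],[0,8,1,0,0,0],[0,3,0,0,0,0]]]}}

```text
t: 12.75
tool_pos: [602.8, 17.4, 292.6]
eef_rot: [0.739, 0.673, 0.001, 0.0]
ft_force: [0.1, -0.2, -1.9]
opening: 13.8
```

```bash
python3 go.py 627,18,290,1.48,3; python3 - <<'E'
from h import *
s=snap('scene'); crop(s,'s9.png',230,370,80,240,4)
E
```

```text
t 12.75 p [602.8  17.4 292.6] psi 1.478 z [ 0.001  0.001 -1.   ] F [ 0.1 -0.2 -1.9] op 13.8 j [-0.11  0.4   0.32  1.49  0.    1.56]
[1.0, 8.0, 0.9, 0.001, -0.001, -0.001]
[1.0, 8.0, 0.9, 0.0, 0.0, -0.001]
[1.0, 8.0, 0.9, 0.0, 0.0, -0.001]
--
```

View pics/s9.png

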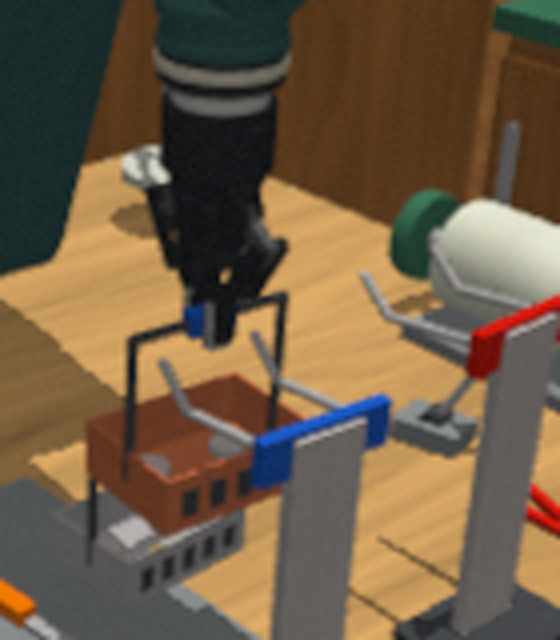

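>>> {"api": "carry_out", "payload": {"increments": [[[1,6,0,0,0,0],[1,9,0,0,0,0],[0,7,0,0,0,0],[0,2,0,0,0,0],[0,0,10,0,0,0],[0,0,14,0,0,0],[0,0,6,0,0,0],[0,0,0,0,0,0]]]}}

```text
t: 13.8
tool_pos: [627.8, 17.3, 260.7]
eef_rot: [0.739, 0.674, 0.001, -0.0]
ft_force: [0.7, -0.5, -1.6]
opening: 13.8
```

```bash
python3 go.py 627,18,252,1.48,3; python3 - <<'E'
from h import *
s=snap('scene'); crop(s,'s10.png',230,370,80,240,4)
E
```

```text
t 13.8 p [627.8  17.3 260.7] psi 1.478 z [ 0.001  0.001 -1.   ] F [ 0.7 -0.5 -1.6] op 13.8 j [-0.1   0.44  0.31  1.44  0.    1.56]
[0.2, -0.3, 2.9, 0.001, -0.001, -0.001]
[0.2, -0.3, 2.9, 0.0, 0.0, -0.001]
[0.2, -0.3, 2.9, 0.0, 0.0, -0.001]
--
```

View pics/s10.png

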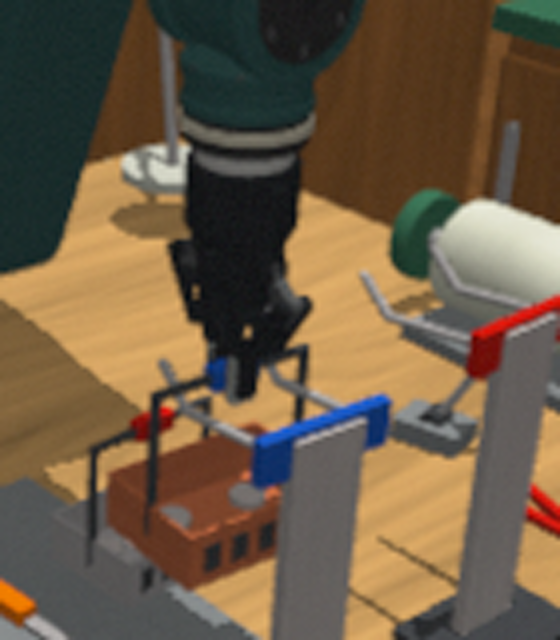

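>>> {"api": "carry_out", "payload": {"increments": [[[0.5,0,3,0,0,0],[0,0,3,0,0,0],[0,0,2,0,0,0],[0,0,0,0,0,0]]]}}

```text
t: 14.35
tool_pos: [628.2, 17.8, 253.3]
eef_rot: [0.739, 0.673, 0.001, 0.001]
ft_force: [0.6, -0.3, -2.2]
opening: 14.2
```

>>> {"api": "carry_out", "payload": {"increments": [[[0,0,2,0,0,0],[0,0,0,0,0,0]]]}}

```text
t: 14.6
tool_pos: [628.7, 17.8, 251.7]
eef_rot: [0.739, 0.673, 0.002, 0.001]
ft_force: [0.6, 0.4, -2.1]
opening: 13.8
```

>>> {"api": "carry_out", "payload": {"increments": [[[0,-1,2,0,0,0],[0,-1,1.5,0,0,0],[0,0,0,0,0,0]]]}}

```text
t: 14.98
tool_pos: [629.1, 17.8, 251.5]
eef_rot: [0.739, 0.673, 0.005, 0.004]
ft_force: [1.4, -0.3, -1.0]
opening: 13.7
```

>>> {"api": "carry_out", "payload": {"increments": [[[0,-1,3,-0.004,0,0],[0,-1,2,0,0,0],[0,0,0,0,0,0]]]}}

```text
t: 15.35
tool_pos: [630.3, 17.7, 250.7]
eef_rot: [0.739, 0.673, 0.01, 0.01]
ft_force: [0.6, 0.3, -1.8]
opening: 14.4
```

```bash
python3 go.py; python3 - <<'E'
from h import *
s=snap('scene'); crop(s,'s11.png',250,340,120,240,5)
E
```

```text
t 15.35 p [630.3  17.7 250.7] psi 1.478 z [ 0.028 -0.002 -1.   ] F [ 0.6  0.3 -1.8] op 14.4 j [-0.1   0.43  0.25  1.37  0.    1.56]
```

View pics/s11.png

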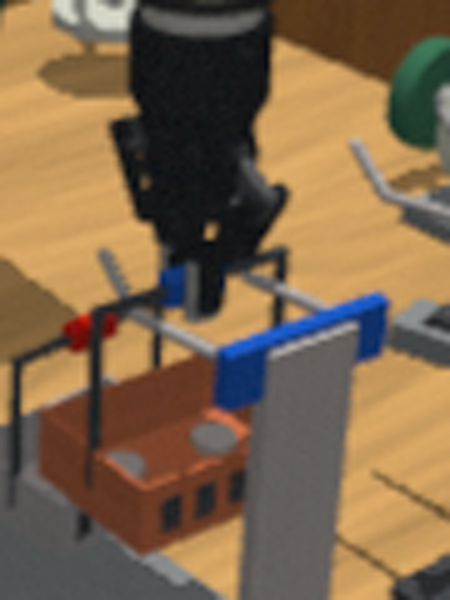

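```bash
python3 go.py 627.5,18,248,1.48,2
```

```text
t 15.4 p [630.2  17.6 250.6] psi 1.478 z [ 0.028 -0.002 -1.   ] F [ 2.7 -0.4  3.1] op 14.0 j [-0.1   0.43  0.25  1.37  0.    1.56]
[0.1, -1.4, 1.2, 0.028, -0.001, -0.001]
[0.1, -1.3, 1.3, 0.0, 0.0, -0.001]
--
```

>>> {"api": "carry_out", "payload": {"increments": [[[0,-2,-2,0.03,0,0],[0,0,0,0.005,0,0],[0,0,0,0,0,0]]]}}

```text
t: 15.78
tool_pos: [627.9, 17.8, 252.0]
eef_rot: [0.739, 0.673, -0.003, -0.003]
ft_force: [0.5, 0.9, 3.0]
opening: 14.1
```

```bash
python3 go.py 627.5,18,248,1.48,2
```

```text
t 15.78 p [627.9  17.8 252. ] psi 1.478 z [-0.008  0.002 -1.   ] F [0.5 0.9 3. ] op 14.1 j [-0.1   0.45  0.3   1.43  0.    1.56]
[0.1, -0.2, 2.0, -0.008, -0.001, -0.001]
[0.1, -0.2, 2.0, 0.0, 0.0, -0.001]
--
```

The force changed by about 5 N, so the prongs are now carrying the bar. Release.

>>> {"api": "carry_out", "payload": {"increments": [[[0,0,0,-0.006,0,0],[0,0,0,0,0,0],[0,0,0,0,0,0],[0,0,0,0,0,0]]], "fingers": 45}}

```text
t: 16.27
tool_pos: [627.1, 18.0, 251.4]
eef_rot: [0.739, 0.673, -0.001, -0.001]
ft_force: [-0.6, -0.0, 0.6]
opening: 45.4
```

```bash
python3 go.py 627.5,18,360,1.48,5; python3 - <<'E'
from h import *
s=snap('scene'); crop(s,'s12.png',250,340,120,240,5)
E
```

```text
t 16.27 p [627.1  18.  251.4] psi 1.478 z [-0.003  0.001 -1.   ] F [-0.6 -0.   0.6] op 45.4 j [-0.1   0.44  0.29  1.42  0.    1.56]
[0.0, 0.0, -21.7, -0.003, -0.001, -0.0]
[0.0, 0.1, -21.7, 0.0, 0.0, -0.0]
[0.0, 0.1, -21.7, 0.0, 0.0, -0.0]
[0.0, 0.1, -21.7, 0.0, 0.0, -0.0]
[0.0, 0.1, -21.7, 0.0, 0.0, -0.0]
--
```

View pics/s12.png

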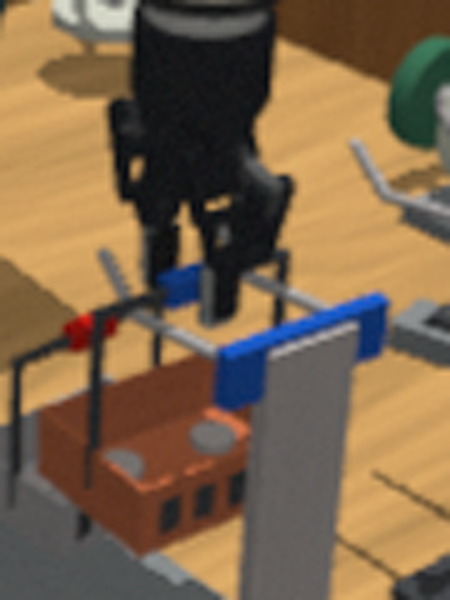

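The blue basket hangs with the fingers open and clear. Rise straight up, then back towards the red basket.

>>> {"api": "carry_out", "payload": {"increments": [[[0,0,-12,0,0,0],[0,0,-25,0,0,0],[0,0,-30,0,0,0],[0,0,-30,0,0,0],[0,0,-10,0,0,0],[4,-40,0,0,0,0],[15,-50,0,0,0,-0.03],[15,-40,0,0,0,-0.04],[20,-25,0,0,0,-0.04],[15,-15,0,0,0,0],[0,0,0,0,0,0]]], "fingers": 60}}

```text
t: 17.7
tool_pos: [456.5, 99.5, 369.3]
eef_rot: [0.701, 0.714, 0.002, 0.001]
ft_force: [0.8, 0.2, 0.7]
opening: 60.5
```

```bash
python3 go.py 456,97,250,1.59,4; python3 - <<'E'
from h import *
s=snap('scene'); crop(s,'s13.png',230,370,100,250,4)
t=snap('top'); crop(t,'t13.png',80,280,100,260,4)
import look; look.baskets(t)
E
```

```text
t 17.7 p [456.5  99.5 369.3] psi 1.589 z [ 0.005  0.001 -1.   ] F [0.8 0.2 0.7] op 60.5 j [0.04 0.15 0.18 1.59 0.   1.59]
[-0.7, -0.3, 29.8, 0.005, -0.001, -0.0]
[-0.6, -0.1, 29.8, 0.0, 0.0, -0.0]
[-0.6, -0.1, 29.8, 0.0, 0.0, -0.0]
[-0.6, -0.1, 29.8, 0.0, 0.0, -0.0]
--
red 58 [210.2 219.2] (array([456.6,  96.1,  35.8,  11.9]), -1.553) z [  0. 135.]
```

View pics/s13.png

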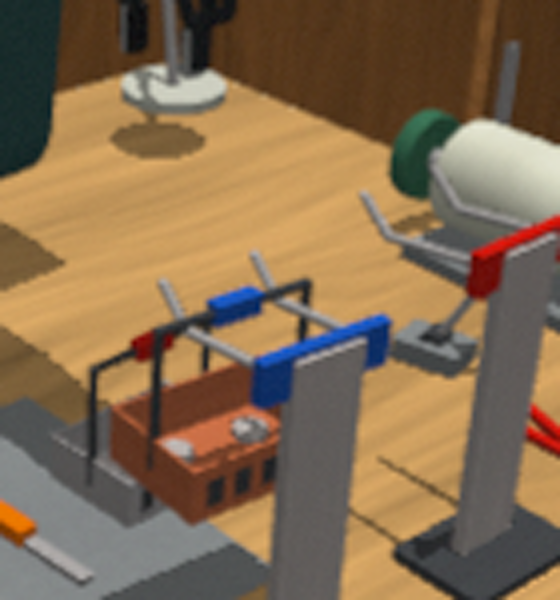

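View pics/t13.png

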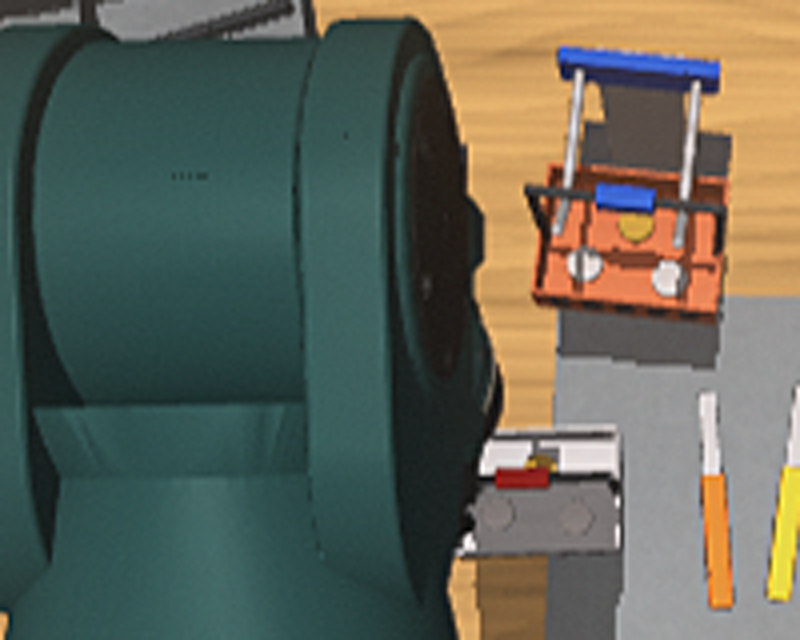

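The blue basket lies across both prongs, with its grip (crop (625,197)) between them. The red basket hasn't moved, so I'll go down to it.

>>> {"api": "carry_out", "payload": {"increments": [[[-1,0,45,0.004,0,0],[-1,0,55,0,0,0],[-1,0,55,0,0,0],[0,0,45,0,0,0],[0,0,25,0,0,0],[0,0,15,0,0,0],[0,0,6,0,0,0],[0,0,0,0,0,0]]]}}

```text
t: 18.8
tool_pos: [464.7, 91.4, 112.6]
eef_rot: [0.704, 0.71, -0.001, -0.001]
ft_force: [-0.3, 0.5, 0.9]
opening: 59.8
```

```bash
python3 go.py 456.5,97,111,1.59,1; python3 - <<'E'
from h import *
s=snap('scene'); crop(s,'s14.png',230,370,100,250,4)
E
```

```text
t 18.8 p [464.7  91.4 112.6] psi 1.579 z [-0.002 -0.    -1.   ] F [-0.3  0.5  0.9] op 59.8 j [ 0.02  0.25 -0.41  0.92 -0.    1.58]
[5.6, -8.1, 1.6, -0.002, 0.0, -0.011]
--
```

View pics/s14.png

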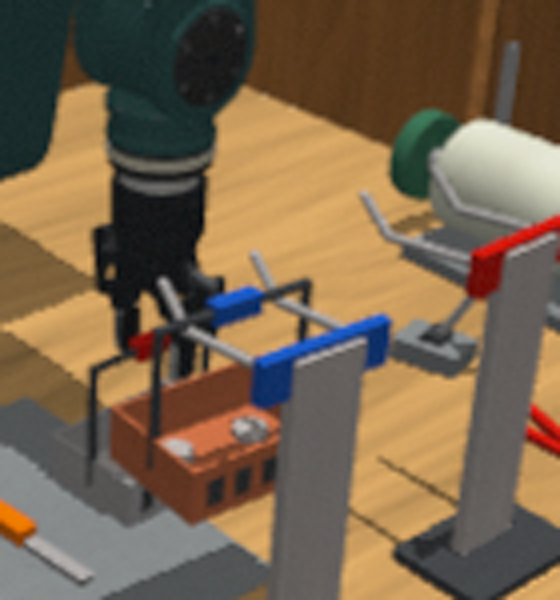

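>>> {"api": "carry_out", "payload": {"increments": [[[5.5,-8,1,0,0,-0.01],[0,0,0,0,0,0]]]}}

```text
t: 19.1
tool_pos: [456.9, 97.2, 112.8]
eef_rot: [0.7, 0.714, -0.0, -0.0]
ft_force: [0.1, 0.4, -0.2]
opening: 59.8
```

>>> {"api": "carry_out", "payload": {"increments": [[[0,0,0,0,0,0],[0,0,0,0,0,0],[0,0,0,0,0,0],[0,0,0,0,0,0],[0,0,0,0,0,0],[0,0,0,0,0,0]]], "fingers": 0}}

```text
t: 19.85
tool_pos: [456.9, 97.4, 113.4]
eef_rot: [0.7, 0.714, 0.0, 0.0]
ft_force: [-0.5, 1.0, -0.0]
opening: 13.8
```

```bash
python3 go.py 445,100,302,1.59,6 
```

```text
t 19.85 p [456.9  97.4 113.4] psi 1.59 z [ 0. -0. -1.] F [-0.5  1.  -0. ] op 13.8 j [ 0.04  0.24 -0.42  0.91 -0.    1.59]
[0.5, -2.0, -31.4, 0.0, 0.0, 0.0]
[0.5, -2.0, -31.4, 0.0, 0.0, 0.0]
[0.5, -2.0, -31.4, 0.0, 0.0, 0.0]
[0.5, -2.0, -31.4, 0.0, 0.0, 0.0]
[0.5, -2.0, -31.4, 0.0, 0.0, 0.0]
[0.5, -2.0, -31.4, 0.0, 0.0, 0.0]
--
```

>>> {"api": "carry_out", "payload": {"increments": [[[0,-2,-15,0,0,0],[0,-2,-25,0,0,0],[0,-3,-32,0,0,0],[0,-3,-32,0,0,0],[0,-3,-32,0,0,0],[0,-2,-30,0,0,0],[0,0,-18,0,0,0],[0,0,-5,0,0,0]]]}}

```text
t: 20.85
tool_pos: [440.6, 96.8, 306.4]
eef_rot: [0.7, 0.714, -0.001, -0.001]
ft_force: [-0.4, -0.5, -3.4]
opening: 13.8
```

```bash
python3 go.py 460,236,302,1.577,6 530,236,300,1.577,4
```

```text
t 20.85 p [440.6  96.8 306.4] psi 1.59 z [-0.003 -0.001 -1.   ] F [-0.4 -0.5 -3.4] op 13.8 j [ 0.04  0.12 -0.03  1.42 -0.    1.59]
[23.1, 3.7, 0.7, -0.003, 0.001, 0.002]
[23.1, 3.6, 0.7, 0.0, 0.0, 0.002]
[23.2, 3.6, 0.7, 0.0, 0.0, 0.002]
[23.2, 3.5, 0.7, 0.0, 0.0, 0.002]
[23.2, 3.5, 0.7, 0.0, 0.0, 0.002]
[23.2, 3.4, 0.7, 0.0, 0.0, 0.002]
--
[-0.1, 17.5, 0.5, 0.0, 0.0, 0.0]
[-0.1, 17.5, 0.5, 0.0, 0.0, 0.0]
[-0.1, 17.5, 0.5, 0.0, 0.0, 0.0]
[-0.1, 17.5, 0.5, 0.0, 0.0, 0.0]
--
```

>>> {"api": "carry_out", "payload": {"increments": [[[12,2,0.5,0,0,0.002],[22,4,0.5,0,0,0.002],[25,4,0.5,0,0,0.002],[25,4,0.5,0,0,0.002],[25,4,0.5,0,0,0.002],[18,4,0.5,0,0,0.002],[8,8,0,0,0,0],[1,14,1,0,0,0],[0,17,1,0,0,0],[0,12,0,0,0,0],[0,5,0,0,0,0],[0,0,0,0,0,0]]]}}

```text
t: 22.35
tool_pos: [520.5, 239.2, 292.9]
eef_rot: [0.706, 0.708, -0.005, -0.003]
ft_force: [-0.4, 0.6, -3.2]
opening: 13.8
```

```bash
python3 go.py 570,235.5,297,1.577,4 609.5,236,295,1.577,4;python3 - <<'E'
from h import *
s=snap('scene'); crop(s,'s15.png',260,400,80,240,4)
E
```

```text
t 22.35 p [520.5 239.2 292.9] psi 1.574 z [-0.012 -0.003 -1.   ] F [-0.4  0.6 -3.2] op 13.8 j [0.29 0.35 0.25 1.48 0.   1.86]
[-1.0, 12.4, -1.2, -0.012, 0.003, -0.001]
[-1.0, 12.4, -1.0, 0.0, 0.0, -0.001]
[-1.0, 12.4, -1.0, 0.0, 0.0, -0.001]
[-1.0, 12.4, -1.0, 0.0, 0.0, -0.001]
--
[0.1, 9.9, 0.5, 0.0, 0.0, 0.0]
[0.1, 9.9, 0.5, 0.0, 0.0, 0.0]
[0.1, 9.9, 0.5, 0.0, 0.0, 0.0]
[0.1, 9.9, 0.5, 0.0, 0.0, 0.0]
--
```

View pics/s15.png

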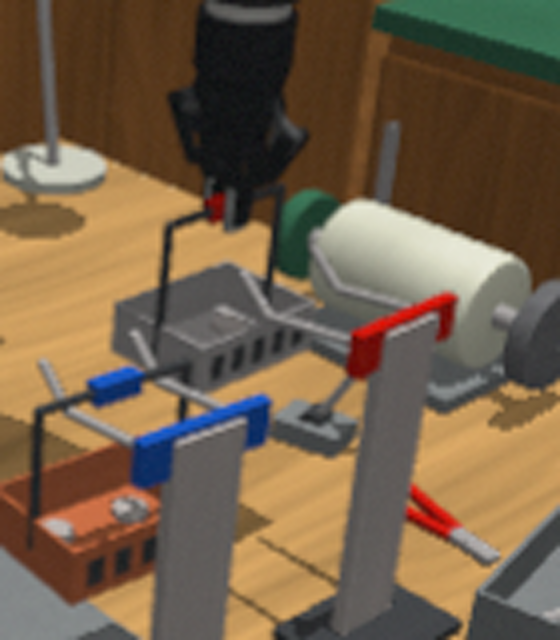

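>>> {"api": "carry_out", "payload": {"increments": [[[-1,8,-1,-0.006,0.002,0],[-1,12,-1,-0.006,0,0],[-1,14,-1,0,0,0],[0,14,0,0,0,0],[0,14,0,0,0,0],[0,12,0,0,0,0],[0,6,0,0,0,0],[0,0,0,0,0,0]]]}}

```text
t: 23.4
tool_pos: [605.5, 236.0, 297.0]
eef_rot: [0.706, 0.709, 0.001, 0.002]
ft_force: [0.1, -0.4, -3.2]
opening: 13.8
```

```bash
python3 go.py 609.5,236,292,1.577,2;python3 - <<'E'
from h import *
s=snap('scene'); crop(s,'s16.png',260,400,80,240,4)
E
```

```text
t 23.4 p [605.5 236.  297. ] psi 1.575 z [ 0.004 -0.001 -1.   ] F [ 0.1 -0.4 -3.2] op 13.8 j [ 0.25  0.49  0.48  1.56 -0.    1.81]
[-0.0, 2.0, 2.5, 0.004, 0.001, -0.001]
[-0.0, 2.0, 2.5, 0.0, 0.0, -0.001]
--
```

View pics/s16.png

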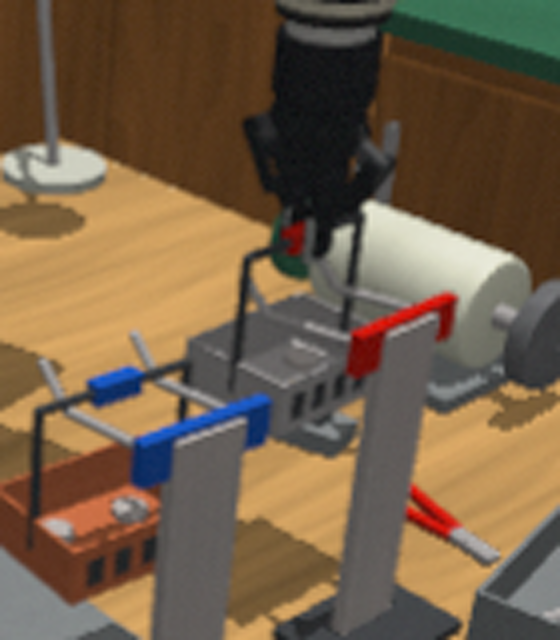

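>>> {"api": "carry_out", "payload": {"increments": [[[0,4,3,0.003,0,0],[0,0,10,0,0,0],[0,0,12,0,0,0],[0,0,8,0,0,0],[0,0,4,0,0,0],[0,0,0,0,0,0]]]}}

```text
t: 24.2
tool_pos: [608.3, 236.1, 257.2]
eef_rot: [0.705, 0.709, -0.0, 0.0]
ft_force: [0.7, -0.5, -2.5]
opening: 13.6
```

```bash
python3 go.py 609.5,236,254,1.577,2;python3 - <<'E'
from h import *
s=snap('scene'); crop(s,'s17.png',290,390,100,220,5)
E
```

```text
t 24.2 p [608.3 236.1 257.2] psi 1.575 z [-0.    -0.001 -1.   ] F [ 0.7 -0.5 -2.5] op 13.6 j [ 0.25  0.49  0.38  1.46 -0.    1.81]
[-0.0, 0.6, 1.6, -0.0, 0.001, -0.001]
[-0.0, 0.6, 1.6, 0.0, 0.0, -0.001]
--
```

View pics/s17.png

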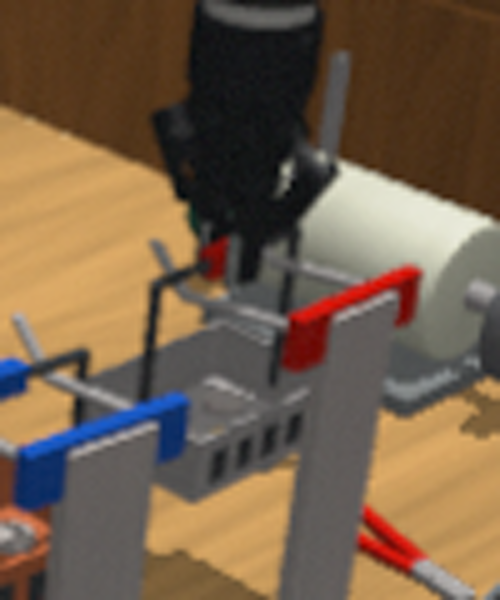

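>>> {"api": "carry_out", "payload": {"increments": [[[0,1,2,0,0,0],[0,0,1.5,0,0,0],[0,0,0,0,0,0]]]}}

```text
t: 24.62
tool_pos: [609.9, 236.2, 254.5]
eef_rot: [0.706, 0.709, 0.0, 0.001]
ft_force: [0.2, 0.5, -3.1]
opening: 13.7
```

>>> {"api": "carry_out", "payload": {"increments": [[[0,0,2,0,0,0],[0,0,0,0,0,0]]]}}

```text
t: 24.88
tool_pos: [610.7, 236.3, 253.4]
eef_rot: [0.706, 0.709, 0.002, 0.001]
ft_force: [1.7, -0.2, -1.7]
opening: 13.7
```

```bash
python3 go.py 609.5,236,252,1.577,1
```

```text
t 24.88 p [610.7 236.3 253.4] psi 1.575 z [ 0.004  0.    -1.   ] F [ 1.7 -0.2 -1.7] op 13.7 j [ 0.25  0.49  0.37  1.45 -0.    1.81]
[-0.3, -1.2, 1.4, 0.004, -0.0, -0.002]
--
```

>>> {"api": "carry_out", "payload": {"increments": [[[0,-2,2,0.006,0,0],[0,0,0,0.003,0,0]]]}}

```text
t: 25.12
tool_pos: [610.7, 236.4, 253.2]
eef_rot: [0.706, 0.708, 0.001, -0.0]
ft_force: [0.8, 0.1, -1.6]
opening: 13.9
```

```bash
python3 go.py 609.5,236,252,1.577,1
```

```text
t 25.12 p [610.7 236.4 253.2] psi 1.575 z [ 0.001  0.001 -1.   ] F [ 0.8  0.1 -1.6] op 13.9 j [0.24 0.49 0.38 1.45 0.   1.81]
[-0.4, -1.2, 1.2, 0.001, -0.001, -0.002]
--
```

>>> {"api": "carry_out", "payload": {"increments": [[[0,0,1,0,0,0],[0,0,0,0,0,0],[0,0,0,0,0,0],[0,0,0,0,0,0]]], "fingers": 45}}

```text
t: 25.62
tool_pos: [609.8, 236.3, 251.6]
eef_rot: [0.706, 0.709, -0.0, -0.001]
ft_force: [0.2, -0.9, -0.3]
opening: 45.0
```

>>> {"api": "carry_out", "payload": {"increments": [[[0,0,-12,0,0,0],[0,0,-25,0,0,0],[0,0,-30,0,0,0],[0,0,-30,0,0,0],[-10,-20,-5,0,0,0],[-30,-30,0,0,0,0.02],[-50,-25,0,0,0,0.03],[-55,-15,0,0,0,0],[-55,-15,0,0,0,0],[-50,-10,0,0,0,0],[-30,0,0,0,0,0],[0,0,0,0,0,0]]]}}

```text
t: 27.12
tool_pos: [481.1, -48.7, 365.5]
eef_rot: [0.723, 0.691, 0.003, 0.003]
ft_force: [0.1, -0.2, -0.3]
opening: 45.0
```

```bash
python3 go.py;python3 - <<'E'
from h import *
s=snap('scene'); crop(s,'s18.png',240,400,100,240,4)
t=snap('top'); crop(t,'t18.png',80,280,100,250,4)
E
```

```text
t 27.12 p [481.1 -48.7 365.5] psi 1.525 z [ 0.009 -0.    -1.   ] F [ 0.1 -0.2 -0.3] op 45.0 j [-0.27  0.18  0.2   1.58  0.    1.35]
```

View pics/s18.png

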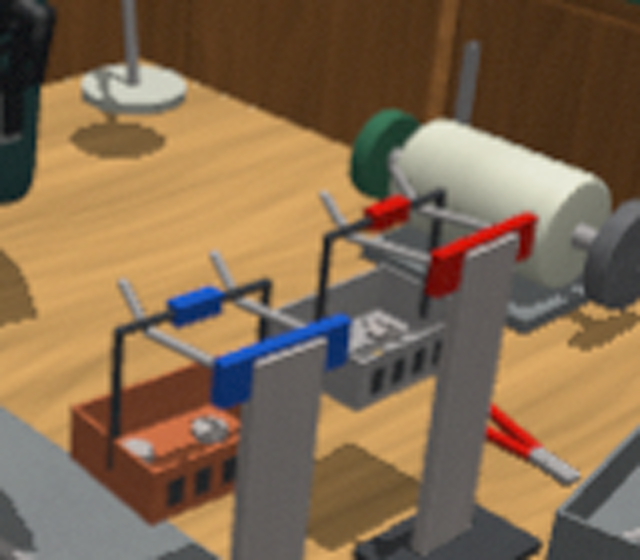

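View pics/t18.png

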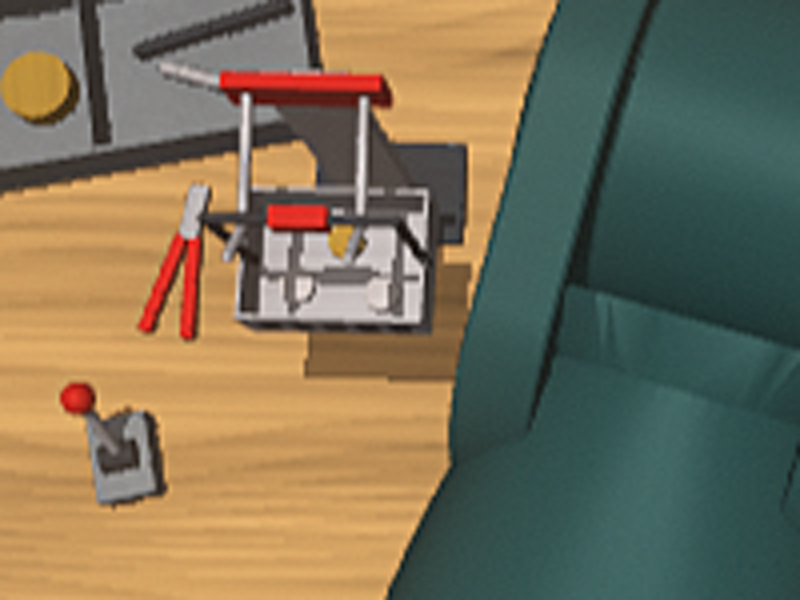

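Both baskets hang level on their own stands and the lever is still over. Now the files. First a check on what the present view shows of them.

```bash
python3 go.py 415,-330,250,-0.03,11; python3 - <<'E'
from h import *
import look
t=snap('top'); look.files(t,(275,410,130,300)); crop(t,'t19.png',210,410,130,280,4)
E
```

```text
t 27.23 p [481.3 -47.1 365.4] psi 1.526 z [ 0.009  0.    -1.   ] F [-0.4  0.3  0.1] op 45.0 j [-0.27  0.18  0.2   1.58  0.    1.35]
[-26.0, -5.0, 10.4, 0.009, -0.001, 0.141]
[-26.4, -1.2, 10.5, 0.0, 0.0, 0.141]
[-26.3, 2.6, 10.5, 0.0, 0.0, 0.141]
[-25.7, 6.2, 10.5, 0.0, 0.0, 0.141]
[-24.5, 9.8, 10.5, 0.0, 0.0, 0.141]
[-22.9, 13.2, 10.5, 0.0, 0.0, 0.141]
[-20.8, 16.3, 10.5, 0.0, 0.0, 0.141]
[-18.3, 19.0, 10.5, 0.0, 0.0, 0.141]
[-15.5, 21.4, 10.5, 0.0, 0.0, 0.141]
[-12.3, 23.4, 10.5, 0.0, 0.0, 0.141]
[-8.9, 24.9, 10.5, 0.0, 0.0, 0.141]
--
orange 215 [347.7 227.5] (array([ 438.7, -343.5,  131.2,   19.9]), -0.035)
yellow 120 [296.1 238.5] (array([ 418.8, -171.1,   91.5,   16.4]), -0.006)
white 206 [398.5 207.8] (array([ 518.6, -517.9,   54.2,   50.2]), -0.064)
white 72 [346.2 254.5] (array([ 358.8, -338.7,   67.8,    9.8]), -0.031)
```

View pics/t19.png

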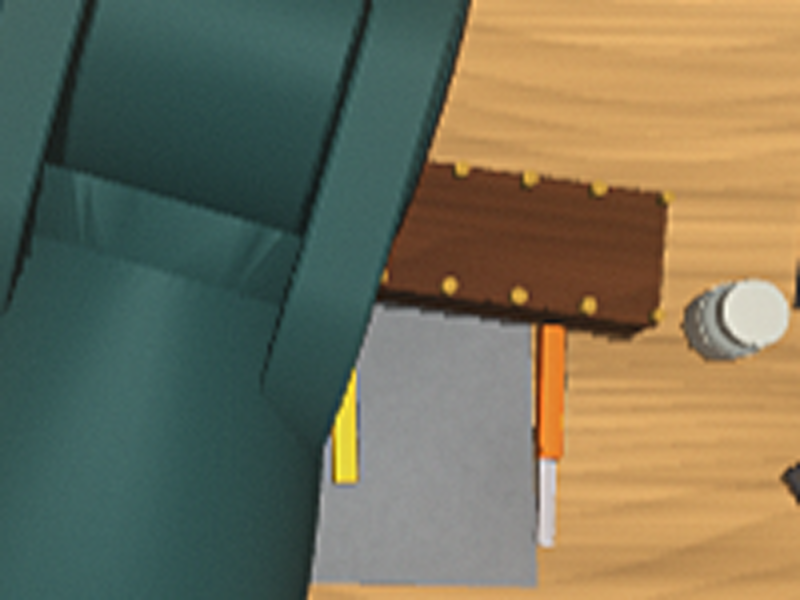

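```bash
python3 - <<'E'
from h import *
t=manip.snapshot('top')
print(plane(t,[(347.0,244.6),(347.9,228),(347.7,235)],18).round(1), plane(t,[(346.3,266.3)],4).round(1),plane(t,[(346.8,245)],8).round(1))
E
```

```text
[[ 393.5 -338.8   18. ]
 [ 447.6 -343.5   18. ]
 [ 424.7 -342.1   18. ]] [[ 324.  -337.9    4. ]] [[ 392.6 -340.7    8. ]]
```

>>> {"api": "carry_out", "payload": {"increments": [[[-26,-5,8,0.008,0,0.14],[-26,-1,10,0,0,0.14],[-26,3,10,0,0,0.14],[-26,6,10,0,0,0.14],[-25,10,10,0,0,0.14],[-23,13,10,0,0,0.14],[-21,16,10,0,0,0.14],[-18,19,10,0,0,0.14],[-15,21,10,0,0,0.14],[-12,23,10,0,0,0.14],[-9,25,10,0,0,0.14],[0,0,0,0,0,0]]]}}

```text
t: 28.82
tool_pos: [418.2, -325.6, 253.7]
eef_rot: [1.0, -0.021, 0.0, -0.002]
ft_force: [0.0, -0.2, 0.4]
opening: 45.0
```

```bash
python3 go.py 415,-340.5,100,-0.035,5
```

```text
t 28.82 p [ 418.2 -325.6  253.7] psi -0.042 z [ 0.001  0.003 -1.   ] F [ 0.  -0.2  0.4] op 45.0 j [-0.82  0.27  0.02  1.32  0.    2.37]
[-0.5, 3.1, 30.7, -0.003, -0.001, -0.001]
[-0.5, 3.0, 30.7, 0.0, 0.0, -0.001]
[-0.5, 3.0, 30.7, 0.0, 0.0, -0.001]
[-0.5, 3.0, 30.7, 0.0, 0.0, -0.001]
[-0.5, 3.0, 30.7, 0.0, 0.0, -0.001]
--
```

>>> {"api": "carry_out", "payload": {"increments": [[[-0.5,3,30,-0.003,0,0],[-0.5,3,32,0,0,0],[-0.5,3,32,0,0,0],[-0.5,3,32,0,0,0],[-0.5,3,30,0,0,0],[0,0,20,0,0,0],[0,0,0,0,0,0]]]}}

```text
t: 29.7
tool_pos: [421.4, -333.4, 75.9]
eef_rot: [1.0, -0.008, 0.002, 0.0]
ft_force: [-0.4, 0.0, -0.2]
opening: 44.8
```

```bash
python3 go.py 415,-340.5,5,-0.035,4; python3 - <<'E'
from h import *
s=snap('scene'); crop(s,'s20.png',90,250,180,320,4)
E
```

```text
t 29.7 p [ 421.4 -333.4   75.9] psi -0.017 z [ 0.004 -0.001 -1.   ] F [-0.4  0.  -0.2] op 44.8 j [-0.82  0.38 -0.32  0.87  0.    2.34]
[-1.7, 1.8, 17.7, 0.001, -0.004, 0.005]
[-1.6, 1.8, 17.7, 0.0, 0.0, 0.005]
[-1.6, 1.8, 17.7, 0.0, 0.0, 0.005]
[-1.6, 1.8, 17.7, 0.0, 0.0, 0.005]
--
```

View pics/s20.png

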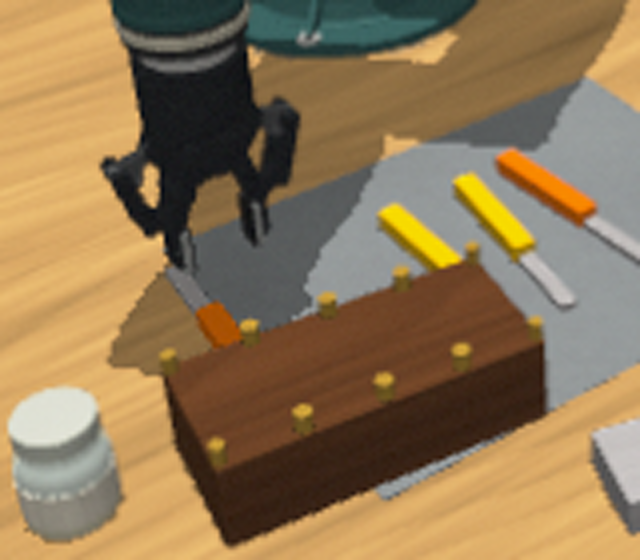

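>>> {"api": "carry_out", "payload": {"increments": [[[-6,7,12,0,-0.004,0.015],[-1,1,18,0,0,0.003],[-1,1,15,0,0,0.003],[0,0,8,0,0,0],[0,0,0,0,0,0]]]}}

```text
t: 30.38
tool_pos: [414.8, -345.1, 24.5]
eef_rot: [1.0, -0.019, 0.002, 0.003]
ft_force: [0.6, 0.4, 0.1]
opening: 45.1
```

```bash
python3 go.py 415,-340.5,5,-0.035,2
```

```text
t 30.38 p [ 414.8 -345.1   24.5] psi -0.038 z [ 0.004 -0.006 -1.   ] F [0.6 0.4 0.1] op 45.1 j [-0.84  0.43 -0.4   0.73 -0.    2.33]
[-0.0, -2.4, 9.7, 0.006, -0.004, -0.001]
[0.0, -2.3, 9.8, 0.0, 0.0, -0.001]
--
```

>>> {"api": "carry_out", "payload": {"increments": [[[0,-4.5,0,0.006,-0.004,0],[0,0,8,0,0,0],[0,0,8,0,0,0],[0,0,3,0,0,0],[0,0,0,0,0,0]]]}}

```text
t: 31.0
tool_pos: [415.5, -340.7, 5.2]
eef_rot: [1.0, -0.019, 0.0, 0.0]
ft_force: [0.4, 0.3, -0.1]
opening: 44.7
```

```bash
python3 go.py 415,-340.5,5,-0.035,2;python3 - <<'E'
from h import *
t=snap('top'); crop(t,'t21.png',280,410,180,290,5)
E
```

```text
t 31.0 p [ 415.5 -340.7    5.2] psi -0.037 z [ 0.001 -0.001 -1.   ] F [ 0.4  0.3 -0.1] op 44.7 j [-0.84  0.45 -0.42  0.69  0.    2.34]
[-0.2, -0.1, 0.1, 0.001, -0.001, -0.001]
[-0.2, -0.1, 0.1, 0.0, 0.0, -0.001]
--
```

View pics/t21.png

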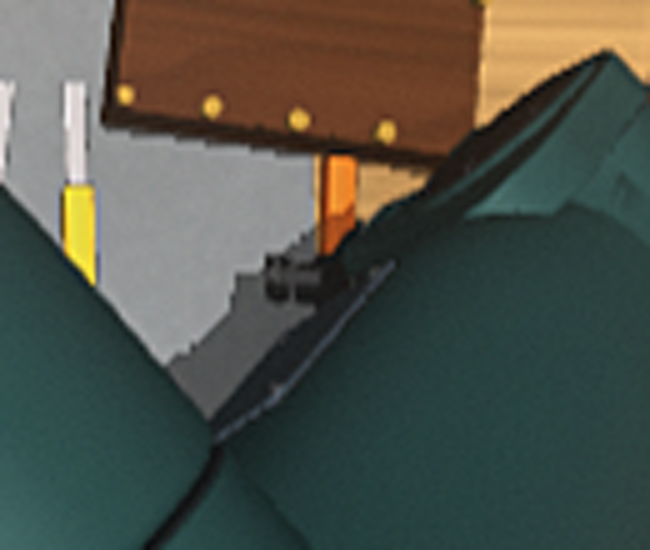

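The handle (crop (338,200)) goes in between the fingers. Close.

>>> {"api": "carry_out", "payload": {"increments": [[[0,0,0,0,0,0],[0,0,0,0,0,0],[0,0,0,0,0,0],[0,0,0,0,0,0],[0,0,0,0,0,0]]], "fingers": 0}}

```text
t: 31.68
tool_pos: [415.7, -341.0, 5.8]
eef_rot: [1.0, -0.019, 0.001, 0.001]
ft_force: [0.4, 0.2, -1.7]
opening: 18.5
```

>>> {"api": "carry_out", "payload": {"increments": [[[0,0,-8,0,0,0],[0,0,-15,0,0,0],[0,0,-25,0,0,0],[0,0,-35,0,0,0],[0,0,-40,0,0,0],[0,0,-35,0,0,0],[0,0,-20,0,0,0],[0,0,0,0,0,0]]]}}

```text
t: 32.67
tool_pos: [414.9, -340.2, 192.9]
eef_rot: [1.0, -0.019, 0.001, 0.001]
ft_force: [-0.2, -0.3, -1.1]
opening: 18.0
```

```bash
python3 go.py 415,-340.5,180,-0.035,1;python3 - <<'E'
from h import *
s=snap('scene'); crop(s,'s22.png',60,250,120,300,4)
E
```

```text
t 32.67 p [ 414.9 -340.2  192.9] psi -0.037 z [ 0.002 -0.002 -1.   ] F [-0.2 -0.3 -1.1] op 18.0 j [-0.84  0.29 -0.11  1.16  0.    2.34]
[0.1, 0.2, 12.9, 0.002, -0.002, -0.002]
--
```

View pics/s22.png

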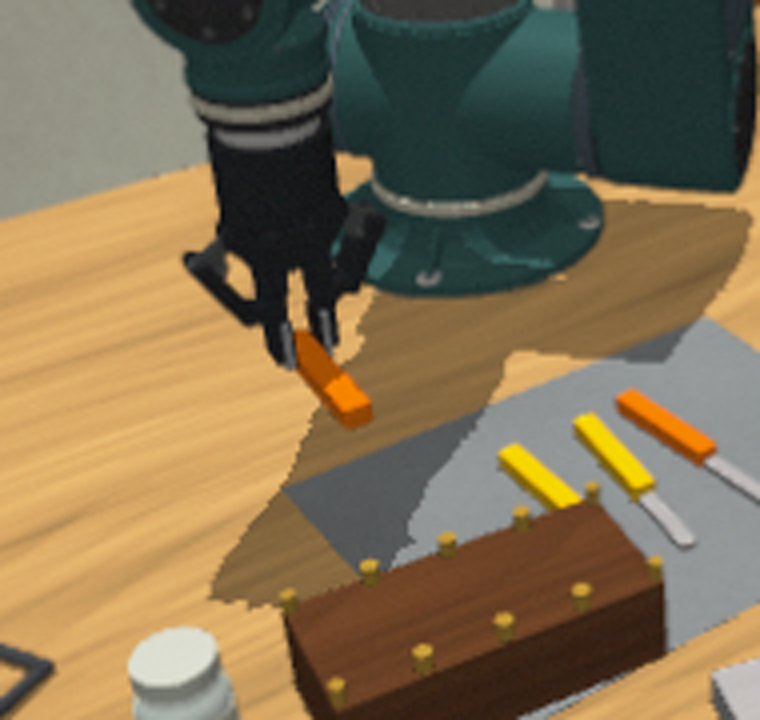

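Gripped level. I'll turn it half round while carrying it to the outer slot.

>>> {"api": "carry_out", "payload": {"increments": [[[0,0,0,0,0,-0.1],[0,0,0,0,0,-0.17],[0,0,0,0,0,-0.17],[0,0,0,0,0,-0.17],[0,0,0,0,0,-0.17],[0,0,0,0,0,-0.17],[0,0,0,0,0,-0.17],[0,0,0,0,0,-0.17],[0,0,0,0,0,-0.17],[0,0,0,0,0,-0.17],[0,0,0,0,0,-0.17],[0,0,0,0,0,-0.17]]]}}

```text
t: 34.22
tool_pos: [409.6, -334.4, 176.7]
eef_rot: [0.542, 0.84, 0.003, -0.01]
ft_force: [-0.0, -0.2, -0.5]
opening: 18.3
```

```bash
python3 go.py 540,-387.6,170,3.017,8
```

```text
t 34.23 p [ 409.6 -334.4  176.7] psi 1.996 z [-0.014  0.016 -1.   ] F [-0.  -0.2 -0.5] op 18.3 j [-0.84  0.31 -0.14  1.15  0.    0.31]
[-12.8, 12.1, 0.5, -0.005, -0.02, -0.127]
[-14.2, 10.4, 0.8, 0.0, 0.0, -0.128]
[-15.4, 8.5, 0.8, 0.0, 0.0, -0.128]
[-16.4, 6.5, 0.8, 0.0, 0.0, -0.128]
[-17.1, 4.3, 0.8, 0.0, 0.0, -0.128]
[-17.5, 2.1, 0.8, 0.0, 0.0, -0.128]
[-17.6, -0.1, 0.8, 0.0, 0.0, -0.128]
[-17.4, -2.4, 0.8, 0.0, 0.0, -0.128]
--
```

>>> {"api": "carry_out", "payload": {"increments": [[[-10,10,-3,-0.005,-0.02,-0.127],[-14,10,-3,0,0,-0.127],[-15,8.5,-2,0,0,-0.127],[-16,6.5,0,0,0,-0.127],[-17,4.5,0,0,0,-0.127],[-17,2,0,0,0,-0.127],[-17,0,0,0,0,-0.127],[-17,-2,0,0,0,-0.11],[-8,0,0,0,0,0],[0,0,0,0,0,0]]]}}

```text
t: 35.48
tool_pos: [543.2, -380.7, 170.1]
eef_rot: [0.057, 0.998, 0.006, -0.007]
ft_force: [0.6, 0.3, -1.0]
opening: 18.4
```

```bash
python3 go.py 556.2,-389.6,150,3.017,3; python3 - <<'E'
from h import *
s=snap('scene'); crop(s,'s23.png',60,250,150,320,4)
E
```

```text
t 35.48 p [ 543.2 -380.7  170.1] psi 3.027 z [-0.014  0.013 -1.   ] F [ 0.6  0.3 -1. ] op 18.4 j [-0.73  0.54  0.23  1.28  0.   -0.62]
[-4.8, -2.5, 6.6, 0.012, -0.015, 0.003]
[-4.7, -2.4, 6.7, 0.0, 0.0, 0.003]
[-4.7, -2.4, 6.7, 0.0, 0.0, 0.003]
--
```

View pics/s23.png

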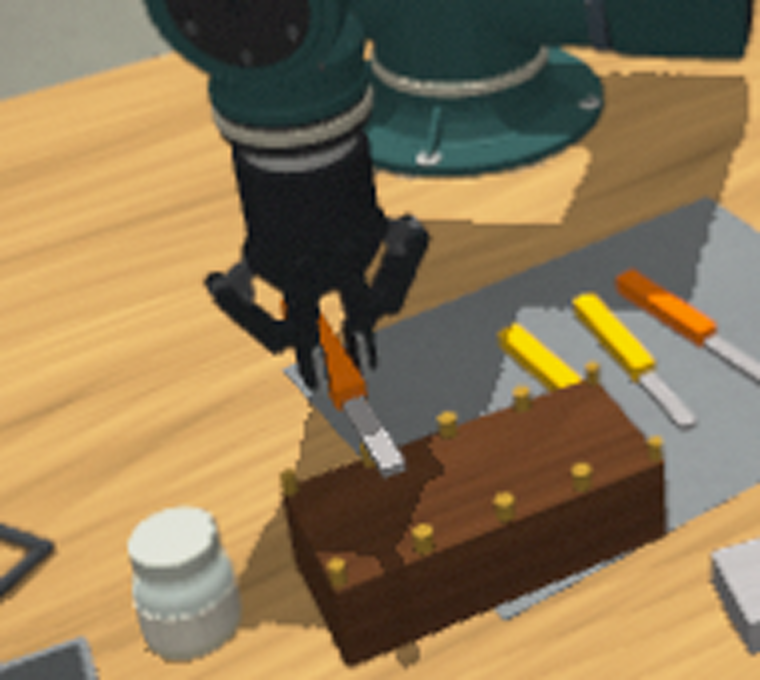

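>>> {"api": "carry_out", "payload": {"increments": [[[-6,-3,5,0.012,-0.015,0.003],[-5,-3,10,0,0,0.003],[-3,-2,15,0,0,0.003],[0,0,15,0,0,0],[0,0,8,0,0,0],[0,0,0,0,0,0]]]}}

```text
t: 36.28
tool_pos: [555.2, -390.5, 112.4]
eef_rot: [0.064, 0.998, -0.0, -0.0]
ft_force: [-0.1, 0.3, -0.1]
opening: 18.3
```

```bash
python3 go.py 556.2,-389.6,106,3.017,1; python3 - <<'E'
from h import *
s=snap('scene'); crop(s,'s24.png',60,250,150,320,4)
E
```

```text
t 36.27 p [ 555.2 -390.5  112.4] psi 3.014 z [-0.001 -0.    -1.   ] F [-0.1  0.3 -0.1] op 18.3 j [-0.73  0.58  0.14  1.14 -0.   -0.61]
[-0.9, 1.0, 6.4, -0.0, -0.001, -0.003]
--
```

View pics/s24.png

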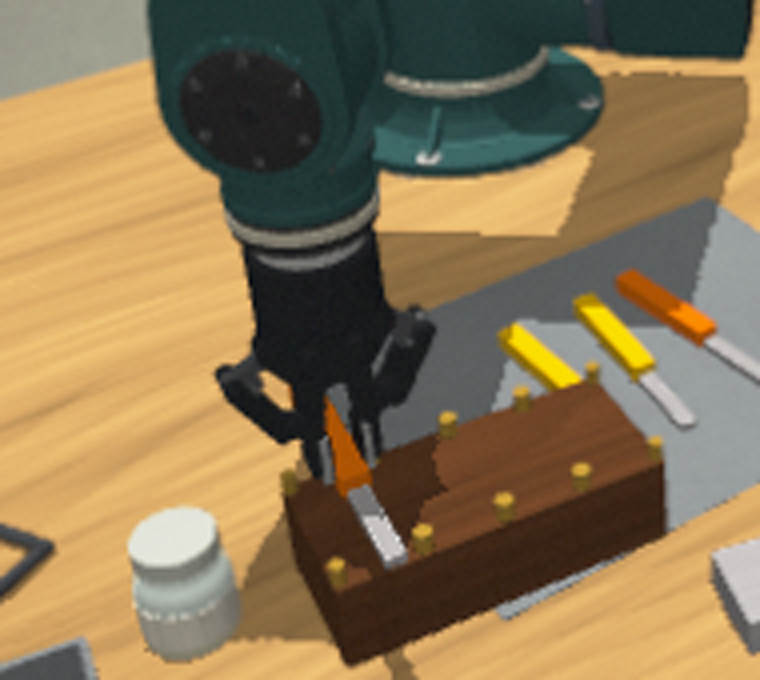

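>>> {"api": "carry_out", "payload": {"increments": [[[-1,1,8,0,0,0],[0,0,10,0,0,0],[0,0,8,0,0,0],[0,0,4,0,0,0],[0,0,0,0,0,0]]]}}

```text
t: 36.95
tool_pos: [556.8, -389.9, 81.4]
eef_rot: [0.064, 0.998, -0.001, 0.0]
ft_force: [-0.3, 0.0, -1.3]
opening: 18.4
```

```bash
python3 go.py 556.2,-389.6,76,3.017,1; python3 - <<'E'
from h import *
s=snap('scene'); crop(s,'s25.png',100,230,210,310,5)
E
```

```text
t 36.95 p [ 556.8 -389.9   81.4] psi 3.014 z [ 0.    -0.001 -1.   ] F [-0.3  0.  -1.3] op 18.4 j [-0.73  0.6   0.09  1.06 -0.   -0.6 ]
[0.7, 0.3, 5.3, -0.001, 0.001, -0.003]
--
```

View pics/s25.png

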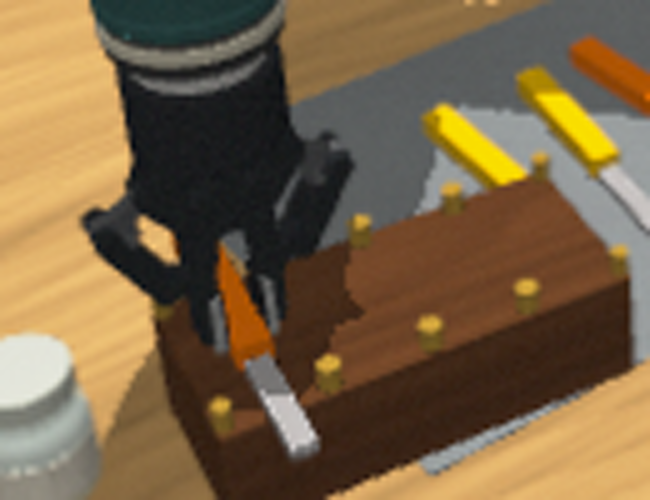

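>>> {"api": "carry_out", "payload": {"increments": [[[0.5,0,2.5,0,0,0],[0,0,2,0,0,0],[0,0,1.5,0,0,0],[0,0,0,0,0,0]]]}}

```text
t: 37.5
tool_pos: [556.7, -390.2, 75.9]
eef_rot: [0.064, 0.998, -0.001, 0.001]
ft_force: [0.5, -0.2, -0.2]
opening: 18.1
```

Near contact height (75.5). I'll open gently and rise.

>>> {"api": "carry_out", "payload": {"increments": [[[0,0,1,0,0,0],[0,0,0,0,0,0]]]}}

```text
t: 37.75
tool_pos: [556.7, -390.3, 76.0]
eef_rot: [0.064, 0.998, -0.001, 0.001]
ft_force: [-0.1, -0.0, -1.2]
opening: 18.4
```

>>> {"api": "carry_out", "payload": {"increments": [[[0,0,0,0,0,0],[0,0,0,0,0,0],[0,0,0,0,0,0],[0,0,-8,0,0,0],[0,0,-20,0,0,0],[0,0,-30,0,0,0],[0,0,-40,0,0,0],[0,0,-40,0,0,0],[20,-30,-30,0,0,0],[30,-50,0,0,0,0],[30,-50,0,0,0,0],[10,-20,0,0,0,0]]], "fingers": 36}}

```text
t: 39.25
tool_pos: [446.3, -529.3, 254.9]
eef_rot: [0.062, 0.998, -0.003, 0.003]
ft_force: [-0.0, 0.8, -0.7]
opening: 35.8
```

```bash
python3 go.py 456,-48,200,3.222,6; python3 - <<'E'
from h import *
import look
s=snap('scene'); crop(s,'s26.png',100,260,190,310,5)
t=snap('top'); crop(t,'t26.png',210,410,130,280,4); look.files(t,(210,410,130,300))
E
```

```text
t 39.25 p [ 446.3 -529.3  254.9] psi 3.018 z [ 0.005 -0.006 -1.   ] F [-0.   0.8 -0.7] op 35.8 j [-0.99  0.57  0.51  1.51  0.   -0.86]
[8.3, 79.9, 8.6, -0.006, 0.005, -0.034]
[5.6, 80.0, 9.1, 0.0, 0.0, -0.034]
[2.8, 80.2, 9.1, 0.0, 0.0, -0.034]
[0.1, 80.2, 9.1, 0.0, 0.0, -0.034]
[-2.6, 80.2, 9.1, 0.0, 0.0, -0.034]
[-5.3, 80.1, 9.1, 0.0, 0.0, -0.034]
--
orange 708 [237.8 164.7] (array([661.5,  28. , 159.3,  86. ]), 1.486)
orange 226 [366.2 202.5] (array([ 535.3, -408.1,  119.3,   22.4]), -0.155)
orange 121 [258.3 228.8] (array([439.3, -49.1,  71.4,  19. ]), 0.075)
yellow 43 [277.2 220.7] (array([ 466.3, -111.5,   30.7,   16.8]), -0.238)
white 27 [222.  138.4] (array([754.2,  82.1,  58.8,   5.4]), -0.072)
white 32 [251.5 139.4] (array([750.7, -20.8,  69.6,   5.4]), -0.087)
white 375 [298.3 143.5] (array([ 738.3, -183.7,   69. ,   68.6]), 1.294)
white 21 [227.3 166.1] (array([653.7,  59.8,  21.3,  10.3]), 0.032)
white 45 [246.1 169.3] (array([643.5,  -3.3,  27.4,  20.8]), -0.219)
white 74 [368.4 174.7] (array([ 632. , -422.3,   68.6,   12.3]), -0.15)
white 73 [279.3 205.7] (array([ 520.1, -118.3,   66.3,   12.1]), -0.12)
white 60 [294.5 203.5] (array([ 527.6, -169.5,   51.2,   10.1]), -0.004)
white 78 [256.9 207.5] (array([511.9, -43.4,  65.2,  12.5]), 0.097)
white 206 [398.5 207.8] (array([ 518.6, -517.9,   54.2,   50.2]), -0.064)
```

View pics/s26.png

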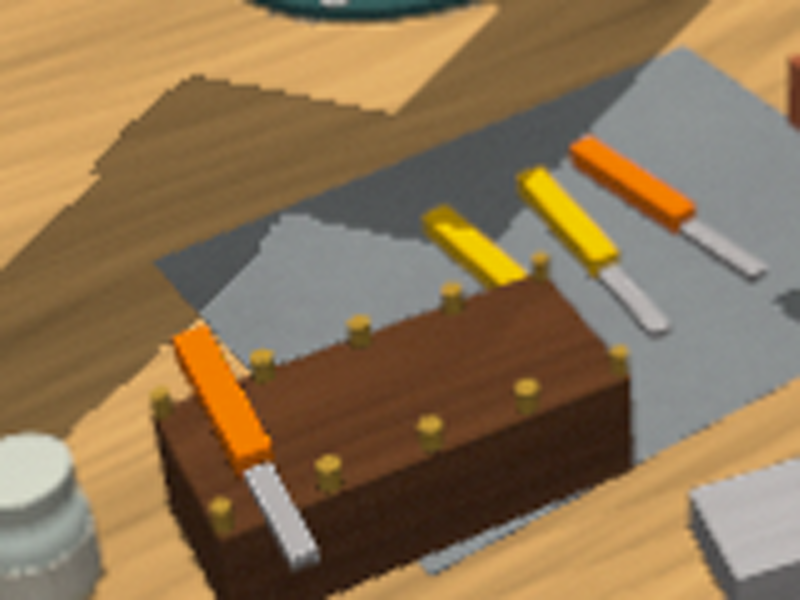

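View pics/t26.png

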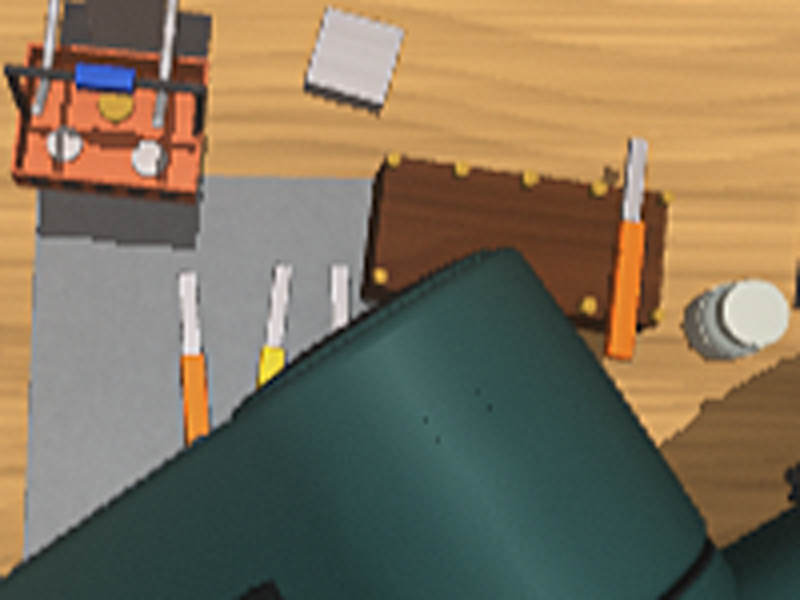

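File D lies flat in the outer slot with its handle towards the robot (top crop (628,250)). The other three haven't moved. Next is the orange file at (456,-48).

>>> {"api": "carry_out", "payload": {"increments": [[[5,30,0,-0.006,0.005,-0.02],[7,55,0,0,0,-0.026],[5,58,0,0,0,-0.026],[3,58,0,0,0,-0.026],[1,58,0,0,0,-0.026],[-1,58,0,0,0,-0.026],[-3,58,0,0,0,-0.026],[-5,50,0,0,0,-0.026],[-5,30,0,0,0,0],[0,10,0,0,0,0],[0,0,0,0,0,0]]]}}

```text
t: 40.72
tool_pos: [449.8, -36.9, 256.4]
eef_rot: [-0.049, 0.999, 0.002, 0.003]
ft_force: [-0.4, 0.0, 0.2]
opening: 36.1
```

```bash
python3 go.py 456,-48,80,3.225,6
```

```text
t 40.73 p [449.8 -36.9 256.4] psi -3.044 z [ 0.005  0.003 -1.   ] F [-0.4  0.   0.2] op 36.1 j [-0.27  0.13 -0.16  1.28  0.   -0.36]
[-0.7, -2.0, 29.4, 0.003, 0.005, 0.002]
[-0.9, -1.9, 29.4, 0.0, 0.0, 0.002]
[-0.9, -1.9, 29.4, 0.0, 0.0, 0.002]
[-0.9, -1.9, 29.4, 0.0, 0.0, 0.002]
[-0.9, -1.9, 29.4, 0.0, 0.0, 0.002]
[-0.9, -1.9, 29.4, 0.0, 0.0, 0.002]
--
```

>>> {"api": "carry_out", "payload": {"increments": [[[-1,-2,25,0.003,0.005,0.005],[-1,-2,28,0,0,0.005],[-1,-2,28,0,0,0],[-1,-2,28,0,0,0],[-1,-2,28,0,0,0],[0,-1,20,0,0,0],[0,0,8,0,0,0],[0,0,0,0,0,0]]]}}

```text
t: 41.72
tool_pos: [457.3, -54.8, 87.0]
eef_rot: [-0.04, 0.999, -0.001, 0.001]
ft_force: [-0.6, -0.5, 1.0]
opening: 36.1
```

```bash
python3 go.py 456,-48,40,3.225,2 456,-48,5,3.225,4
```

```text
t 41.73 p [457.3 -54.8  87. ] psi -3.062 z [ 0.002 -0.002 -1.   ] F [-0.6 -0.5  1. ] op 36.1 j [-0.3   0.25 -0.49  0.83 -0.   -0.38]
[0.4, 3.5, 23.5, -0.002, 0.001, -0.002]
[0.4, 3.4, 23.5, 0.0, 0.0, -0.002]
--
[0.0, 0.0, 8.7, 0.0, 0.0, 0.0]
[0.0, 0.0, 8.7, 0.0, 0.0, 0.0]
[0.0, 0.0, 8.7, 0.0, 0.0, 0.0]
[0.0, 0.0, 8.7, 0.0, 0.0, 0.0]
--
```

>>> {"api": "carry_out", "payload": {"increments": [[[0.5,6.5,10,0,0,-0.003],[0,0,15,0,0,0],[0,0,15,0,0,0],[0,0,8,0,0,0],[0,0,0,0,0,0]]]}}

```text
t: 42.35
tool_pos: [457.8, -47.7, 38.8]
eef_rot: [-0.042, 0.999, -0.001, 0.003]
ft_force: [-0.6, -0.4, -0.3]
opening: 35.8
```

```bash
python3 go.py 456,-48,5,3.225,2; python3 - <<'E'
from h import *
s=snap('scene'); crop(s,'s27.png',170,290,160,290,5)
E
```

```text
t 42.35 p [457.8 -47.7  38.8] psi -3.058 z [ 0.006 -0.003 -1.   ] F [-0.6 -0.4 -0.3] op 35.8 j [-0.28  0.3  -0.57  0.69 -0.   -0.36]
[1.0, -0.0, 16.9, -0.003, 0.005, -0.0]
[0.9, -0.1, 16.9, 0.0, 0.0, -0.0]
--
```

View pics/s27.png

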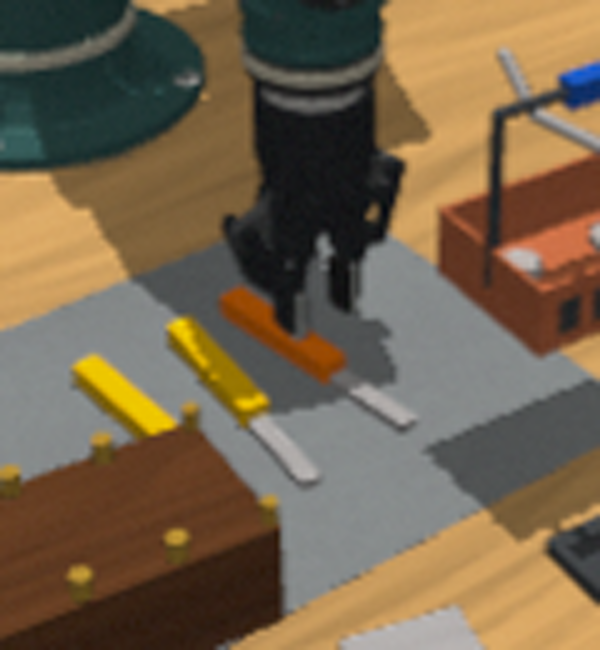

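>>> {"api": "carry_out", "payload": {"increments": [[[2,0,10,-0.003,0.005,0],[1,0,12,0,0,0],[0,0,8,0,0,0],[0,0,3,0,0,0],[0,0,0,0,0,0]]]}}

```text
t: 43.02
tool_pos: [455.2, -48.1, 4.3]
eef_rot: [-0.042, 0.999, -0.0, 0.001]
ft_force: [-1.0, -0.1, 0.7]
opening: 36.4
```

```bash
python3 go.py 456,-48,5,3.225,1
```

```text
t 43.02 p [455.2 -48.1   4.3] psi -3.059 z [ 0.001 -0.    -1.   ] F [-1.  -0.1  0.7] op 36.4 j [-0.28  0.35 -0.62  0.6   0.   -0.37]
[-0.8, 0.0, -0.7, -0.0, 0.001, -0.0]
--
```

>>> {"api": "carry_out", "payload": {"increments": [[[-0.8,0,-1,0,0,0],[0,0,0,0,0,0],[0,0,0,0,0,0],[0,0,0,0,0,0],[0,0,0,0,0,0]]], "fingers": 0}}

```text
t: 43.65
tool_pos: [456.5, -48.1, 5.9]
eef_rot: [-0.042, 0.999, -0.0, 0.001]
ft_force: [0.3, -0.0, -0.3]
opening: 18.4
```

>>> {"api": "carry_out", "payload": {"increments": [[[0,0,-8,0,0,0],[0,0,-15,0,0,0],[0,0,-25,0,0,0],[0,0,-30,0,0,0],[0,0,-35,0,0,0],[0,0,-30,0,0,0],[0,0,-15,0,0,0],[0,0,0,0,0,0]]]}}

```text
t: 44.65
tool_pos: [455.4, -47.8, 172.5]
eef_rot: [-0.042, 0.999, -0.0, 0.002]
ft_force: [0.6, 0.2, -0.0]
opening: 18.4
```

```bash
python3 go.py 540,-250,170,3.1,6 555,-334,150,3.017,3; python3 - <<'E'
from h import *
s=snap('scene'); crop(s,'s28.png',170,290,120,270,5)
E
```

```text
t 44.65 p [455.4 -47.8 172.5] psi -3.058 z [ 0.003 -0.001 -1.   ] F [ 0.6  0.2 -0. ] op 18.4 j [-0.28  0.18 -0.33  1.06  0.   -0.37]
[-11.2, -34.7, 0.5, -0.001, 0.003, 0.021]
[-12.0, -34.5, 0.4, 0.0, 0.0, 0.021]
[-12.7, -34.2, 0.4, 0.0, 0.0, 0.021]
[-13.4, -34.0, 0.4, 0.0, 0.0, 0.021]
[-14.1, -33.7, 0.4, 0.0, 0.0, 0.021]
[-14.8, -33.4, 0.4, 0.0, 0.0, 0.021]
--
[-6.2, -27.8, 6.7, 0.0, 0.0, 0.028]
[-6.9, -27.6, 6.7, 0.0, 0.0, 0.028]
[-7.7, -27.4, 6.7, 0.0, 0.0, 0.028]
--
```

View pics/s28.png

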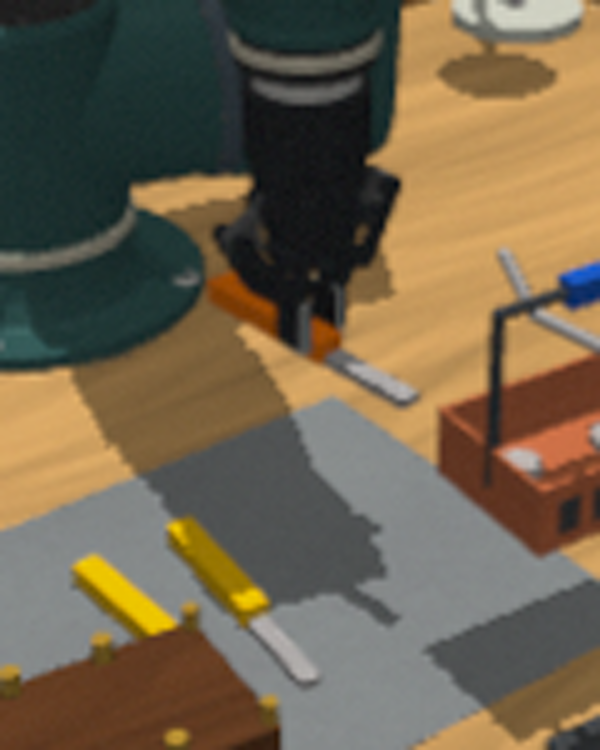

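>>> {"api": "carry_out", "payload": {"increments": [[[-3,-20,0,0,0.003,0.02],[-8,-34,0,0,0,0.02],[-12,-36,0,0,0,0.02],[-15,-36,0,0,0,0.02],[-17,-34,0,0,0,0.025],[-16,-34,0,0,0,0.025],[-10,-30,0,0,0,0.028],[-8,-28,0,0,0,0.028],[-7,-20,0,0,0,0.02],[-4,-10,0,0,0,0],[0,0,0,0,0,0]]]}}

```text
t: 46.08
tool_pos: [551.5, -336.7, 159.4]
eef_rot: [0.064, 0.998, 0.004, -0.007]
ft_force: [0.2, 0.4, -1.0]
opening: 18.3
```

```bash
python3 go.py 563.1,-335,140,3.017,3
```

```text
t 46.08 p [ 551.5 -336.7  159.4] psi 3.014 z [-0.014  0.008 -1.   ] F [ 0.2  0.4 -1. ] op 18.3 j [-0.67  0.51  0.15  1.23 -0.   -0.55]
[-3.8, 1.0, 6.4, 0.007, -0.015, -0.001]
[-3.7, 1.1, 6.5, 0.0, 0.0, -0.001]
[-3.8, 1.1, 6.5, 0.0, 0.0, -0.001]
--
```

>>> {"api": "carry_out", "payload": {"increments": [[[-5,1,3,0.007,-0.015,0],[-4,1,8,0,0,0],[-1.5,0,14,0,0,0],[0,0,15,0,0,0],[0,0,8,0,0,0],[0,0,0,0,0,0]]]}}

```text
t: 46.82
tool_pos: [562.6, -332.7, 107.3]
eef_rot: [0.062, 0.998, 0.0, -0.0]
ft_force: [0.9, 0.3, -0.5]
opening: 18.2
```

```bash
python3 go.py 563.1,-335,106,3.017,1; python3 - <<'E'
from h import *
s=snap('scene'); crop(s,'s29.png',100,260,190,310,5)
E
```

```text
t 46.83 p [ 562.6 -332.7  107.3] psi 3.017 z [-0.  0. -1.] F [ 0.9  0.3 -0.5] op 18.2 j [-0.66  0.54  0.05  1.09  0.   -0.53]
[-0.8, -2.2, 1.3, 0.0, -0.0, 0.0]
--
```

View pics/s29.png

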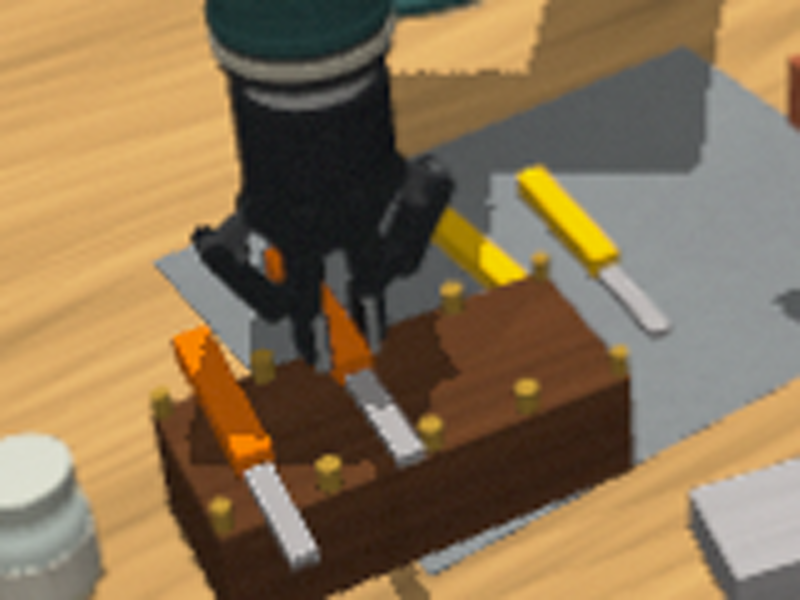

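>>> {"api": "carry_out", "payload": {"increments": [[[-0.5,-2,4,0,0,0],[0,0,8,0,0,0],[0,0,8,0,0,0],[0,0,5,0,0,0],[0,0,2,0,0,0],[0,0,0,0,0,0]]]}}

```text
t: 47.62
tool_pos: [563.3, -335.4, 79.5]
eef_rot: [0.062, 0.998, -0.0, 0.001]
ft_force: [-0.0, -0.7, -0.7]
opening: 18.4
```

```bash
python3 go.py 563.1,-335,76,3.017,1; python3 - <<'E'
from h import *
s=snap('scene'); crop(s,'s30.png',100,260,190,310,5)
E
```

```text
t 47.62 p [ 563.3 -335.4   79.5] psi 3.017 z [ 0.001 -0.001 -1.   ] F [-0.  -0.7 -0.7] op 18.4 j [-0.66  0.56  0.01  1.02  0.   -0.54]
[0.2, 0.3, 3.5, -0.001, 0.001, -0.0]
--
```

View pics/s30.png

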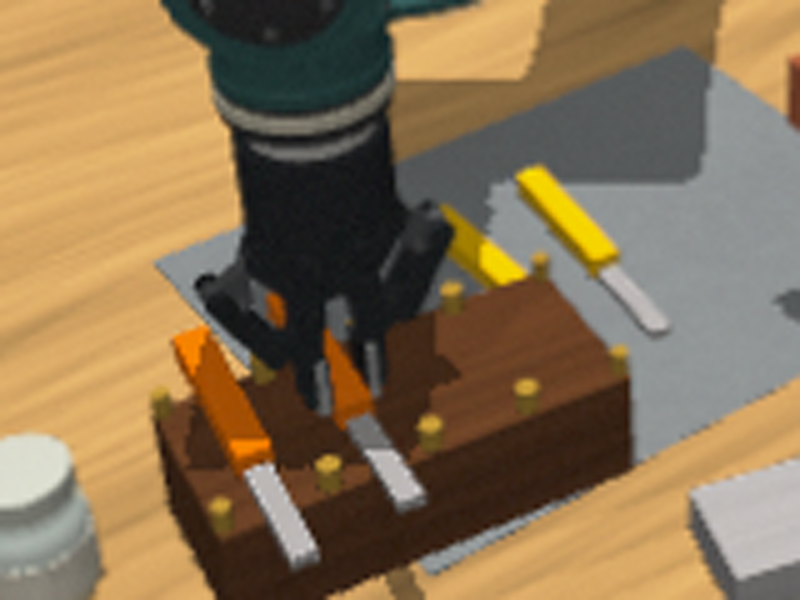

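>>> {"api": "carry_out", "payload": {"increments": [[[0,0,2,0,0,0],[0,0,1.5,0,0,0],[0,0,1,0,0,0],[0,0,0,0,0,0]]]}}

```text
t: 48.18
tool_pos: [563.6, -335.6, 75.6]
eef_rot: [0.062, 0.998, -0.001, 0.001]
ft_force: [0.2, 0.7, -1.1]
opening: 18.6
```

>>> {"api": "carry_out", "payload": {"increments": [[[0,0,0,0,0,0],[0,0,0,0,0,0],[0,0,0,0,0,0],[0,0,-8,0,0,0],[0,0,-20,0,0,0],[0,0,-30,0,0,0],[0,0,-40,0,0,0],[0,0,-30,0,0,0],[10,30,0,0,0,0],[20,50,0,0,0,0],[20,55,0,0,0,0],[20,55,0,0,0,0]]], "fingers": 36}}

```text
t: 49.68
tool_pos: [517.3, -136.7, 211.1]
eef_rot: [0.065, 0.998, -0.002, 0.003]
ft_force: [0.3, 0.8, 0.1]
opening: 35.8
```

```bash
python3 go.py 462.4,-111,200,3.025,4; python3 - <<'E'
from h import *
import look
s=snap('scene'); crop(s,'s31.png',100,260,190,310,5)
t=snap('top'); crop(t,'t31.png',210,410,130,280,4); look.files(t,(250,410,150,300))
E
```

```text
t 49.67 p [ 517.3 -136.7  211.1] psi 3.012 z [ 0.006 -0.004 -1.   ] F [0.3 0.8 0.1] op 35.8 j [-0.41  0.28 -0.08  1.2  -0.   -0.28]
[14.5, 4.6, 2.7, -0.003, 0.007, -0.003]
[14.4, 4.6, 2.8, 0.0, 0.0, -0.003]
[14.4, 4.7, 2.8, 0.0, 0.0, -0.003]
[14.4, 4.7, 2.8, 0.0, 0.0, -0.003]
--
orange 182 [255.  165.9] (array([656.5, -34.5,  84.3,  34.1]), 0.017)
orange 222 [348.9 200.9] (array([ 538.6, -349.8,  117.3,   21.4]), -0.117)
orange 227 [366.1 202.6] (array([ 535.3, -407.7,  119.2,   22.4]), -0.149)
white 73 [368.4 174.6] (array([ 632. , -422.3,   68.6,   12.3]), -0.15)
white 19 [351.1 179.1] (array([ 617.2, -363.5,   31.2,    7.4]), -0.344)
white 204 [398.5 207.8] (array([ 519.3, -517.1,   52.1,   50.4]), -0.804)
```

View pics/s31.png

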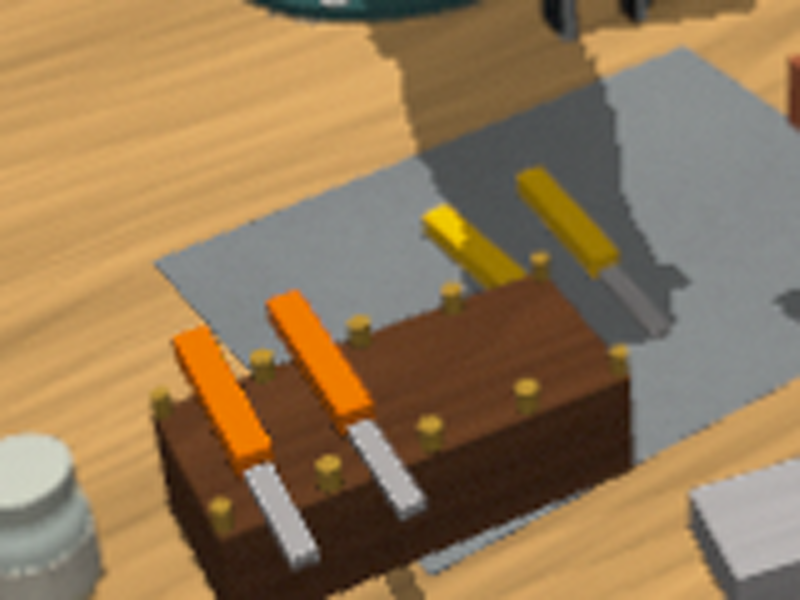

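View pics/t31.png

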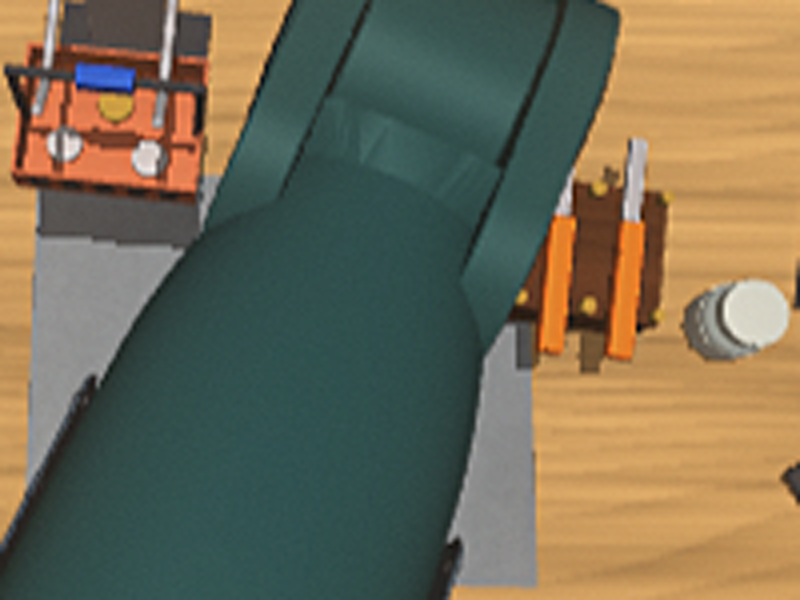

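The second file is placed well, and both yellow files are where I measured them. Next, yellow file B.

>>> {"api": "carry_out", "payload": {"increments": [[[10,2,5,-0.003,0.007,-0.01],[20,4,12,0,0,0],[18,4,20,0,0,0],[6,2,25,0,0,0],[0,0,25,0,0,0],[0,0,20,0,0,0],[0,0,8,0,0,0],[0,0,0,0,0,0]]]}}

```text
t: 50.78
tool_pos: [460.8, -119.4, 93.9]
eef_rot: [0.059, 0.998, 0.0, -0.001]
ft_force: [0.2, -0.2, 0.8]
opening: 35.9
```

```bash
python3 go.py 462.4,-111,60,3.025,1
```

```text
t 50.77 p [ 460.8 -119.4   93.9] psi 3.024 z [-0.001  0.001 -1.   ] F [ 0.2 -0.2  0.8] op 35.9 j [-0.43  0.27 -0.44  0.87  0.   -0.31]
[-0.6, 8.5, 33.9, 0.0, -0.001, -0.001]
--
```

>>> {"api": "carry_out", "payload": {"increments": [[[-0.5,8,10,0,0,0],[0,0,18,0,0,0],[0,0,18,0,0,0],[0,0,10,0,0,0],[0,0,0,0,0,0]]]}}

```text
t: 51.4
tool_pos: [464.0, -110.7, 37.3]
eef_rot: [0.059, 0.998, -0.0, 0.001]
ft_force: [-0.2, 0.6, -0.4]
opening: 36.3
```

```bash
python3 go.py 462.4,-111,5,3.025,1; python3 - <<'E'
from h import *
s=snap('scene'); crop(s,'s32.png',170,290,160,290,5)
E
```

```text
t 51.4 p [ 464.  -110.7   37.3] psi 3.024 z [ 0.002 -0.001 -1.   ] F [-0.2  0.6 -0.4] op 36.3 j [-0.41  0.33 -0.53  0.71  0.   -0.29]
[1.6, -0.5, 32.3, -0.0, 0.002, -0.001]
--
```

View pics/s32.png

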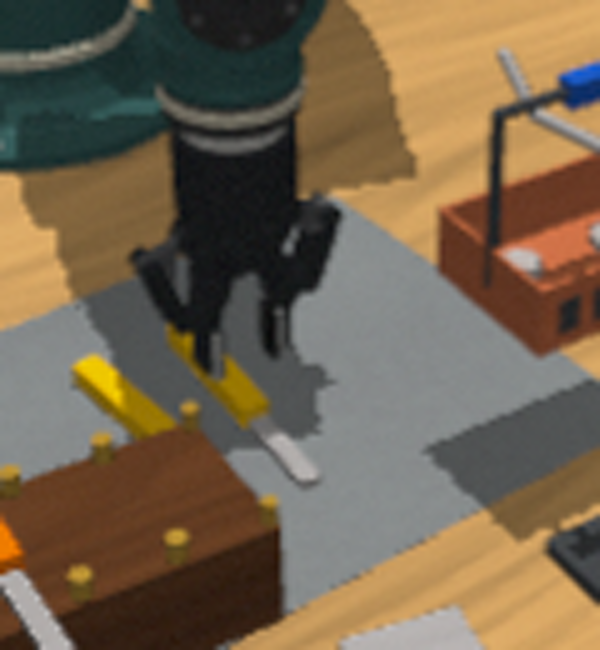

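>>> {"api": "carry_out", "payload": {"increments": [[[2,-0.5,10,0,0.002,0],[1,0,11,0,0,0],[0,0,7,0,0,0],[0,0,3,0,0,0],[0,0,0,0,0,0]]]}}

```text
t: 52.08
tool_pos: [461.5, -111.2, 5.3]
eef_rot: [0.059, 0.998, -0.0, 0.001]
ft_force: [0.3, 0.6, 0.4]
opening: 36.2
```

>>> {"api": "carry_out", "payload": {"increments": [[[-0.5,0,0,0,0,0],[0,0,0,0,0,0],[0,0,0,0,0,0],[0,0,0,0,0,0],[0,0,0,0,0,0]]], "fingers": 0}}

```text
t: 52.7
tool_pos: [462.4, -111.4, 5.8]
eef_rot: [0.059, 0.998, -0.001, 0.001]
ft_force: [0.8, -0.5, -1.4]
opening: 18.4
```

>>> {"api": "carry_out", "payload": {"increments": [[[0,0,-8,0,0,0],[0,0,-15,0,0,0],[0,0,-25,0,0,0],[0,0,-30,0,0,0],[0,0,-35,0,0,0],[0,0,-30,0,0,0],[0,0,-15,0,0,0],[0,0,0,0,0,0]]]}}

```text
t: 53.7
tool_pos: [461.4, -110.9, 172.4]
eef_rot: [0.059, 0.998, -0.001, 0.002]
ft_force: [-0.3, -0.1, -2.2]
opening: 18.2
```

```bash
python3 go.py 560,-279,165,3.017,6; python3 - <<'E'
from h import *
s=snap('scene'); crop(s,'s33.png',170,290,120,270,5)
E
```

```text
t 53.7 p [ 461.4 -110.9  172.4] psi 3.024 z [ 0.004 -0.002 -1.   ] F [-0.3 -0.1 -2.2] op 18.2 j [-0.41  0.2  -0.3   1.07 -0.   -0.29]
[-19.6, -25.9, 1.4, -0.001, 0.004, 0.001]
[-19.6, -25.9, 1.2, 0.0, 0.0, 0.001]
[-19.7, -25.8, 1.2, 0.0, 0.0, 0.001]
[-19.7, -25.8, 1.2, 0.0, 0.0, 0.001]
[-19.7, -25.8, 1.2, 0.0, 0.0, 0.001]
[-19.8, -25.8, 1.2, 0.0, 0.0, 0.001]
--
```

View pics/s33.png

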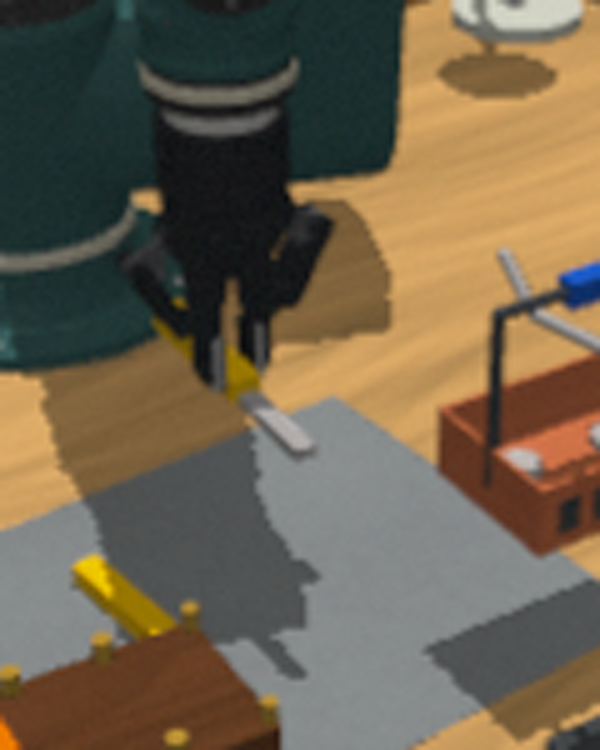

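>>> {"api": "carry_out", "payload": {"increments": [[[-10,-14,0,0,0.004,0],[-18,-24,0,0,0,0],[-20,-26,-1,0,0,0],[-20,-26,-1,0,0,0],[-20,-26,-1,0,0,0],[-14,-22,0,0,0,0],[-8,-12,0,0,0,0],[-2,-4,0,0,0,0],[0,0,0,0,0,0]]]}}

```text
t: 54.88
tool_pos: [556.4, -286.6, 166.5]
eef_rot: [0.059, 0.998, 0.002, -0.005]
ft_force: [-0.5, 0.6, -1.3]
opening: 18.0
```

```bash
python3 go.py 569.9,-280.4,140,3.017,1
```

```text
t 54.88 p [ 556.4 -286.6  166.5] psi 3.023 z [-0.01   0.004 -1.   ] F [-0.5  0.6 -1.3] op 18.0 j [-0.6   0.47  0.1   1.21 -0.   -0.49]
[-12.9, 7.7, 26.3, 0.003, -0.011, 0.006]
--
```

>>> {"api": "carry_out", "payload": {"increments": [[[-6,4,5,0.003,-0.011,0.006],[-6,3,12,0,0,0],[-1,1,15,0,0,0],[0,0,15,0,0,0],[0,0,8,0,0,0],[0,0,0,0,0,0]]]}}

```text
t: 55.62
tool_pos: [570.5, -276.8, 107.0]
eef_rot: [0.061, 0.998, 0.0, -0.0]
ft_force: [0.0, -0.3, 0.1]
opening: 18.0
```

```bash
python3 go.py 569.9,-280.4,100,3.017,1; python3 - <<'E'
from h import *
s=snap('scene'); crop(s,'s34.png',100,260,190,310,5)
E
```

```text
t 55.62 p [ 570.5 -276.8  107. ] psi 3.019 z [-0.  0. -1.] F [ 0.  -0.3  0.1] op 18.0 j [-0.58  0.51 -0.    1.06  0.   -0.46]
[0.1, -3.6, 7.0, 0.0, -0.001, 0.002]
--
```

View pics/s34.png

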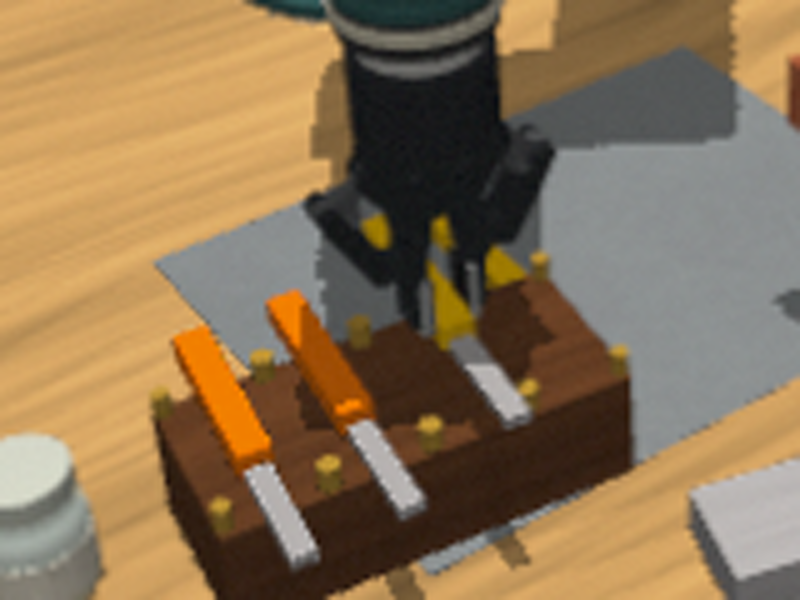

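>>> {"api": "carry_out", "payload": {"increments": [[[0,-3.5,3,0,0,0],[0,0,8,0,0,0],[0,0,8,0,0,0],[0,0,5,0,0,0],[0,0,2,0,0,0],[0,0,0,0,0,0]]]}}

```text
t: 56.42
tool_pos: [570.5, -281.0, 80.3]
eef_rot: [0.061, 0.998, -0.0, 0.001]
ft_force: [-0.1, -0.0, -0.7]
opening: 18.2
```

```bash
python3 go.py 569.9,-280.4,76,3.017,1
```

```text
t 56.42 p [ 570.5 -281.    80.3] psi 3.019 z [ 0.001 -0.001 -1.   ] F [-0.1 -0.  -0.7] op 18.2 j [-0.59  0.53 -0.05  1.    0.   -0.46]
[0.7, 0.6, 4.3, -0.0, 0.001, 0.002]
--
```

>>> {"api": "carry_out", "payload": {"increments": [[[0.5,0.5,2,0,0,0],[0,0,1.5,0,0,0],[0,0,1.5,0,0,0],[0,0,0,0,0,0]]]}}

```text
t: 56.92
tool_pos: [570.3, -280.6, 75.7]
eef_rot: [0.061, 0.998, -0.001, 0.001]
ft_force: [0.9, 0.5, -1.3]
opening: 18.6
```

>>> {"api": "carry_out", "payload": {"increments": [[[0,0,0,0,0,0],[0,0,0,0,0,0],[0,0,0,0,0,0],[0,0,-8,0,0,0],[0,0,-20,0,0,0],[0,0,-30,0,0,0],[0,0,-40,0,0,0],[0,0,-30,0,0,0],[5,10,0,0,0,0],[20,25,0,0,0,-0.03],[30,35,0,0,0,-0.04],[30,30,0,0,0,-0.05]]], "fingers": 36}}

```text
t: 58.42
tool_pos: [492.5, -171.0, 207.7]
eef_rot: [0.001, 1.0, -0.001, 0.001]
ft_force: [0.5, 0.3, 0.3]
opening: 35.9
```

```bash
python3 go.py 462,-171.2,200,3.138,3; python3 - <<'E'
from h import *
import look
s=snap('scene'); crop(s,'s35.png',100,260,190,310,5)
E
```

```text
t 58.42 p [ 492.5 -171.   207.7] psi 3.141 z [ 0.002 -0.001 -1.   ] F [0.5 0.3 0.3] op 35.9 j [-0.49  0.26 -0.11  1.19 -0.   -0.49]
[10.2, -0.1, 2.6, -0.001, 0.002, 0.001]
[10.2, -0.1, 2.6, 0.0, 0.0, 0.001]
[10.2, -0.1, 2.6, 0.0, 0.0, 0.001]
--
```

View pics/s35.png

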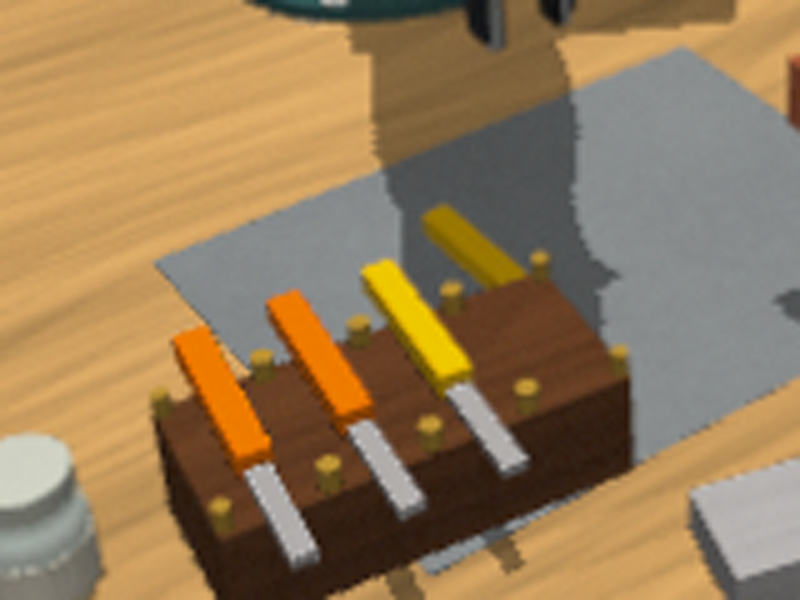

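Third file placed well. Last is yellow file C, unchanged at (462,-171).

>>> {"api": "carry_out", "payload": {"increments": [[[10,0,5,0,0.002,0],[14,0,15,0,0,0],[5,-1,25,0,0,0],[2,-1,25,0,0,0],[2,-1,25,0,0,0],[0,0,15,0,0,0],[0,0,5,0,0,0],[0,0,0,0,0,0]]]}}

```text
t: 59.48
tool_pos: [449.9, -165.3, 87.7]
eef_rot: [-0.003, 1.0, 0.001, -0.002]
ft_force: [-0.7, -0.6, 0.6]
opening: 36.3
```

```bash
python3 go.py 462,-171.2,60,3.138,1
```

```text
t 59.48 p [ 449.9 -165.3   87.7] psi -3.136 z [-0.005  0.002 -1.   ] F [-0.7 -0.6  0.6] op 36.3 j [-0.52  0.28 -0.43  0.86 -0.   -0.53]
[-12.2, -6.0, 27.7, 0.002, -0.005, 0.009]
--
```

>>> {"api": "carry_out", "payload": {"increments": [[[-12,-6,5,0.002,-0.005,0.009],[0,0,15,0,0,0],[0,0,18,0,0,0],[0,0,10,0,0,0],[0,0,0,0,0,0]]]}}

```text
t: 60.1
tool_pos: [466.8, -173.7, 39.9]
eef_rot: [0.003, 1.0, -0.001, 0.003]
ft_force: [0.2, 0.7, 0.8]
opening: 36.3
```

```bash
python3 go.py 462,-171.2,5,3.138,1; python3 - <<'E'
from h import *
s=snap('scene'); crop(s,'s36.png',150,270,160,290,5)
E
```

```text
t 60.1 p [ 466.8 -173.7   39.9] psi 3.136 z [ 0.006 -0.003 -1.   ] F [0.2 0.7 0.8] op 36.3 j [-0.52  0.36 -0.48  0.73  0.   -0.52]
[5.0, 2.5, 34.8, -0.003, 0.006, -0.002]
--
```

View pics/s36.png

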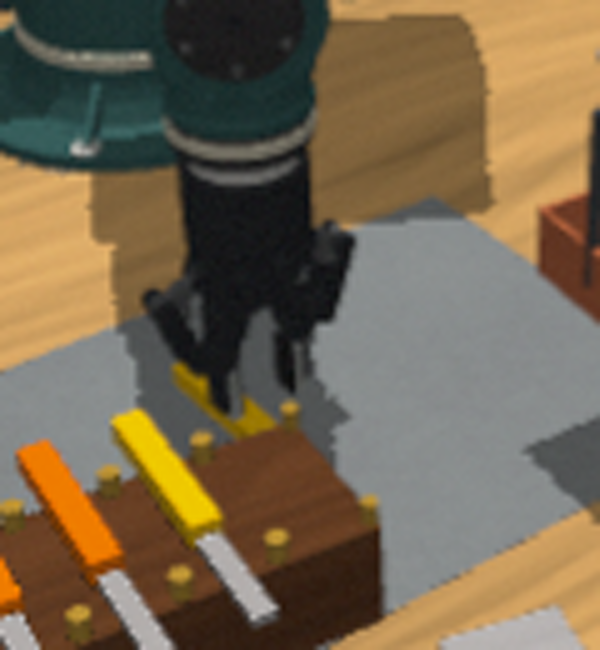

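>>> {"api": "carry_out", "payload": {"increments": [[[4.5,2.5,2,-0.003,0.006,0],[0.5,0,12,0,0,0],[0.5,0,10,0,0,0],[0,0,6,0,0,0],[0,0,3,0,0,0],[0,0,0,0,0,0]]]}}

```text
t: 60.9
tool_pos: [461.7, -171.4, 5.7]
eef_rot: [0.003, 1.0, -0.0, 0.001]
ft_force: [-0.4, 0.2, 0.6]
opening: 35.8
```

```bash
python3 go.py 462,-171.2,5,3.138,1
```

```text
t 60.9 p [ 461.7 -171.4    5.7] psi 3.136 z [ 0.001 -0.    -1.   ] F [-0.4  0.2  0.6] op 35.8 j [-0.52  0.39 -0.54  0.64  0.   -0.52]
[-0.3, 0.2, 0.7, -0.0, 0.001, -0.002]
--
```

>>> {"api": "carry_out", "payload": {"increments": [[[0,0,0,0,0,0],[0,0,0,0,0,0],[0,0,0,0,0,0],[0,0,0,0,0,0],[0,0,0,0,0,0]]], "fingers": 0}}

```text
t: 61.52
tool_pos: [462.0, -171.6, 6.3]
eef_rot: [0.003, 1.0, -0.0, 0.001]
ft_force: [-0.2, -0.9, -1.1]
opening: 17.9
```

>>> {"api": "carry_out", "payload": {"increments": [[[0,0,-8,0,0,0],[0,0,-15,0,0,0],[0,0,-25,0,0,0],[0,0,-30,0,0,0],[0,0,-35,0,0,0],[0,0,-30,0,0,0],[0,0,-15,0,0,0],[0,0,0,0,0,0]]]}}

```text
t: 62.52
tool_pos: [461.1, -171.1, 172.9]
eef_rot: [0.003, 1.0, -0.001, 0.002]
ft_force: [-0.0, 0.5, -1.8]
opening: 18.1
```

```bash
python3 go.py 567,-224.5,165,3.017,5; python3 - <<'E'
from h import *
s=snap('scene'); crop(s,'s37.png',150,270,120,270,5)
E
```

```text
t 62.52 p [ 461.1 -171.1  172.9] psi 3.136 z [ 0.003 -0.002 -1.   ] F [-0.   0.5 -1.8] op 18.1 j [-0.52  0.23 -0.26  1.08  0.   -0.52]
[-21.2, -10.6, 1.7, -0.002, 0.003, 0.024]
[-21.5, -10.1, 1.6, 0.0, 0.0, 0.024]
[-21.7, -9.5, 1.6, 0.0, 0.0, 0.024]
[-21.9, -9.0, 1.6, 0.0, 0.0, 0.024]
[-22.1, -8.5, 1.6, 0.0, 0.0, 0.024]
--
```

View pics/s37.png

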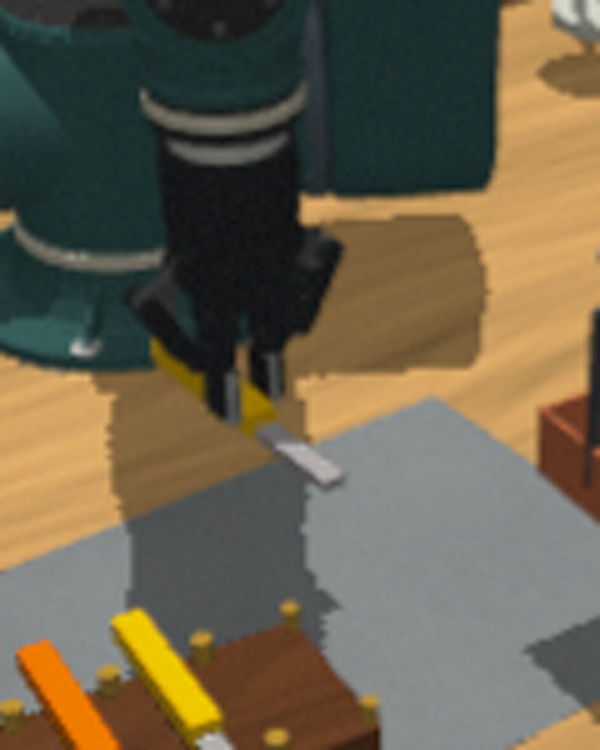

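>>> {"api": "carry_out", "payload": {"increments": [[[-10,-5,0,-0.002,0.003,0.02],[-18,-9,0,0,0,0.024],[-20,-9,-1,0,0,0.024],[-20,-8,-1,0,0,0.024],[-18,-8,0,0,0,0.02],[-10,-5,0,0,0,0.006],[-4,-2,0,0,0,0],[0,0,0,0,0,0]]]}}

```text
t: 63.58
tool_pos: [561.2, -225.6, 167.3]
eef_rot: [0.066, 0.998, 0.003, -0.005]
ft_force: [-0.3, 0.3, -1.4]
opening: 18.2
```

```bash
python3 go.py 576.8,-225.8,140,3.017,1
```

```text
t 63.58 p [ 561.2 -225.6  167.3] psi 3.01 z [-0.009  0.006 -1.   ] F [-0.3  0.3 -1.4] op 18.2 j [-0.52  0.43  0.04  1.19  0.   -0.39]
[-15.8, 1.7, 27.2, 0.005, -0.009, -0.007]
--
```

>>> {"api": "carry_out", "payload": {"increments": [[[-8,1,5,0.005,-0.009,-0.007],[-6,0,12,0,0,0],[-1,0,15,0,0,0],[0,0,15,0,0,0],[0,0,8,0,0,0],[0,0,0,0,0,0]]]}}

```text
t: 64.32
tool_pos: [575.7, -225.4, 107.5]
eef_rot: [0.062, 0.998, 0.0, -0.001]
ft_force: [0.4, -0.3, -1.2]
opening: 18.3
```

```bash
python3 go.py 576.8,-225.8,100,3.017,1; python3 - <<'E'
from h import *
s=snap('scene'); crop(s,'s38.png',100,260,190,310,5)
E
```

```text
t 64.33 p [ 575.7 -225.4  107.5] psi 3.018 z [-0.002  0.    -1.   ] F [ 0.4 -0.3 -1.2] op 18.3 j [-0.5   0.48 -0.05  1.04 -0.   -0.38]
[-1.1, -0.3, 7.5, 0.0, -0.002, 0.001]
--
```

View pics/s38.png

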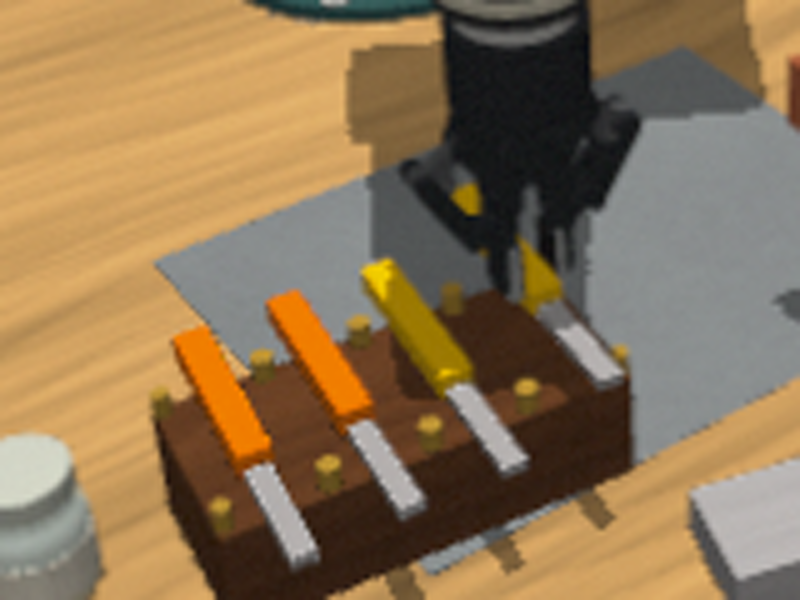

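>>> {"api": "carry_out", "payload": {"increments": [[[-1,-0.5,4,0,0,0],[0,0,8,0,0,0],[0,0,8,0,0,0],[0,0,4,0,0,0],[0,0,2,0,0,0],[0,0,0,0,0,0]]]}}

```text
t: 65.12
tool_pos: [577.3, -226.4, 80.9]
eef_rot: [0.062, 0.998, -0.0, 0.0]
ft_force: [0.2, 0.0, -0.4]
opening: 18.6
```

```bash
python3 go.py 576.8,-225.8,76,3.017,1
```

```text
t 65.12 p [ 577.3 -226.4   80.9] psi 3.018 z [ 0.    -0.001 -1.   ] F [ 0.2  0.  -0.4] op 18.6 j [-0.5   0.5  -0.09  0.98 -0.   -0.38]
[0.6, 0.6, 4.9, -0.001, 0.0, 0.001]
--
```

>>> {"api": "carry_out", "payload": {"increments": [[[0.5,0.5,2,0,0,0],[0,0,1.5,0,0,0],[0,0,1.5,0,0,0],[0,0,0,0,0,0]]]}}

```text
t: 65.62
tool_pos: [577.1, -226.0, 76.2]
eef_rot: [0.062, 0.998, -0.001, 0.0]
ft_force: [-0.0, 0.8, 0.8]
opening: 17.5
```

>>> {"api": "carry_out", "payload": {"increments": [[[0,0,0,0,0,0],[0,0,0,0,0,0],[0,0,0,0,0,0],[0,0,-8,0,0,0],[0,0,-20,0,0,0],[0,0,-30,0,0,0],[0,0,-40,0,0,0],[0,0,-45,0,0,0],[0,0,-40,0,0,0],[20,0,-20,0,0,0],[40,-20,0,0,0,0],[50,-40,0,0,0,0]]], "fingers": 36}}

```text
t: 67.12
tool_pos: [458.6, -269.3, 287.6]
eef_rot: [0.06, 0.998, -0.001, 0.001]
ft_force: [0.1, -1.1, -0.2]
opening: 36.1
```

```bash
python3 go.py 250,-480,280,3.017,8
```

```text
t 67.12 p [ 458.6 -269.3  287.6] psi 3.022 z [ 0.002 -0.002 -1.   ] F [ 0.1 -1.1 -0.2] op 36.1 j [-0.68  0.26  0.1   1.41 -0.   -0.56]
[22.8, -29.2, 1.0, -0.001, 0.002, 0.001]
[22.7, -29.3, 1.0, 0.0, 0.0, 0.001]
[22.7, -29.3, 1.0, 0.0, 0.0, 0.001]
[22.7, -29.3, 1.0, 0.0, 0.0, 0.001]
[22.7, -29.3, 1.0, 0.0, 0.0, 0.001]
[22.7, -29.3, 1.0, 0.0, 0.0, 0.001]
[22.6, -29.3, 1.0, 0.0, 0.0, 0.001]
[22.6, -29.4, 1.0, 0.0, 0.0, 0.001]
--
```

Moving the arm clear of both views to inspect the result.

>>> {"api": "carry_out", "payload": {"increments": [[[20,-28,0,0,0,0],[23,-30,0,0,0,0],[23,-30,0,0,0,0],[23,-30,0,0,0,0],[23,-30,0,0,0,0],[23,-30,0,0,0,0],[23,-25,0,0,0,0],[15,-10,0,0,0,0],[0,0,0,0,0,0],[0,0,0,0,0,0]]]}}

```text
t: 68.38
tool_pos: [242.6, -457.7, 285.7]
eef_rot: [0.062, 0.998, 0.001, -0.001]
ft_force: [-0.1, 0.2, -0.2]
opening: 35.9
```

```bash
python3 go.py; python3 - <<'E'
from h import *
import look
s=snap('scene','s40f.png'); t=snap('top','t40f.png')
crop(s,'s40.png',100,260,190,310,5); crop(t,'t40.png',210,410,130,280,4); crop(t,'t40b.png',80,280,100,250,4); crop(s,'s40b.png',240,400,100,240,4)
look.files(t,(290,400,150,230))
C=cloud(t); 
for nm,lo,hi in(('orange',(5,150,120),(17,255,255)),('yellow',(22,150,120),(34,255,255))):
    for a,c,px in blobs(lab(t,lo,hi,(295,390,150,230)),60):
        P=plane(t,px,88); (r,an)=rect(P); o=np.array(r[:2])+35*np.array([np.cos(an),np.sin(an)])
        d=o-np.array([566.5,-307.7]); ca,sa=np.cos(-.125),np.sin(-.125)
        print(nm,r,an,'origin in rest frame',(ca*d[0]+sa*d[1]).round(1),(-sa*d[0]+ca*d[1]).round(1),'z',np.median(C[px[:,1],px[:,0],2]).round(1))
E
```

```text
t 68.38 p [ 242.6 -457.7  285.7] psi 3.017 z [-0.001  0.003 -1.   ] F [-0.1  0.2 -0.2] op 35.9 j [-1.24  0.24  0.07  1.4  -0.   -1.12]
orange 223 [348.9 200.9] (array([ 538.4, -349.7,  117.7,   21.4]), -0.117)
orange 218 [366.2 202.6] (array([ 535.2, -408.2,  119.4,   22.4]), -0.158)
yellow 194 [314.1 195.5] (array([ 554.7, -233.8,  115. ,   19.6]), -0.105)
yellow 191 [331.4 198. ] (array([ 548.3, -291.6,  116.2,   19.1]), -0.123)
white 50 [299.8 151.3] (array([ 707.8, -182.6,   55.4,   14.4]), -1.554)
white 59 [316.  169.3] (array([ 650.3, -244.7,   67.2,   11.9]), -0.112)
white 64 [333.5 170.8] (array([ 643.7, -303.9,   68.1,   12.2]), -0.123)
white 46 [350.3 173.5] (array([ 637.7, -362.2,   67.1,   11.3]), -0.1)
white 20 [367.  179.4] (array([ 619.2, -415.2,   42.1,   10.1]), 0.118)
white 112 [395.5 207.5] (array([ 519. , -506.2,   48. ,   26.8]), -0.06)
orange [ 526.9 -330.7  110.6   20.1] -0.117 origin in rest frame -1.4 -27.5 z 87.2
orange [ 523.9 -385.6  112.2   21. ] -0.158 origin in rest frame 2.4 -83.8 z 86.9
yellow [ 542.2 -221.7  108.1   18.4] -0.105 origin in rest frame 0.2 83.0 z 87.1
yellow [ 536.2 -276.1  109.2   18. ] -0.123 origin in rest frame 1.0 27.6 z 87.7
```

View pics/s40.png

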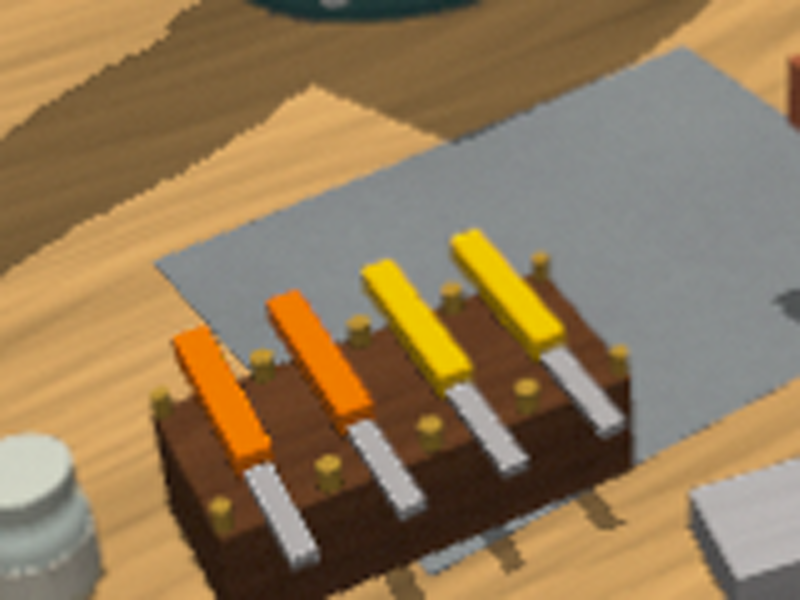

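View pics/t40.png

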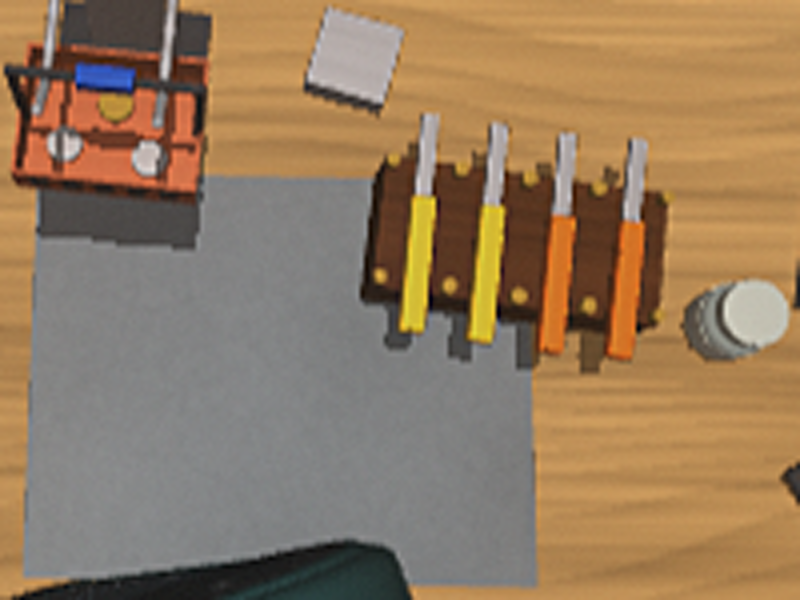

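View pics/t40b.png

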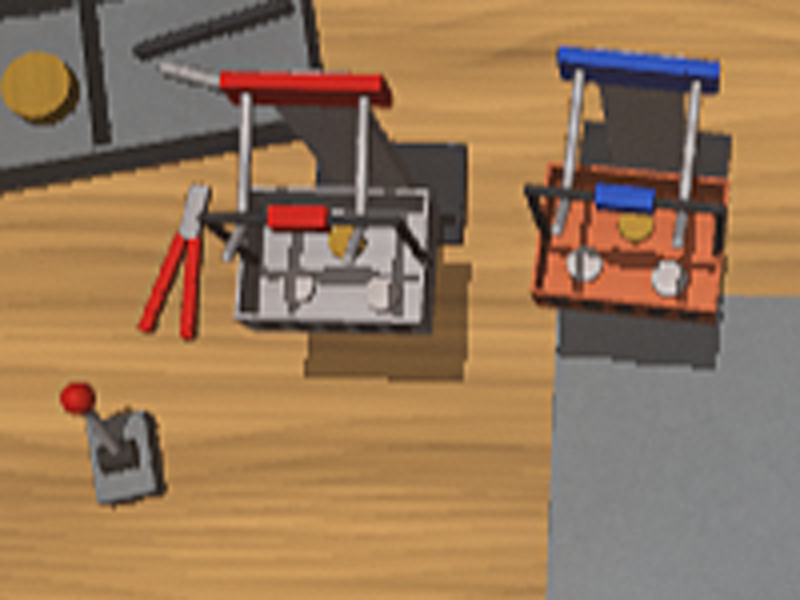

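View pics/s40b.png

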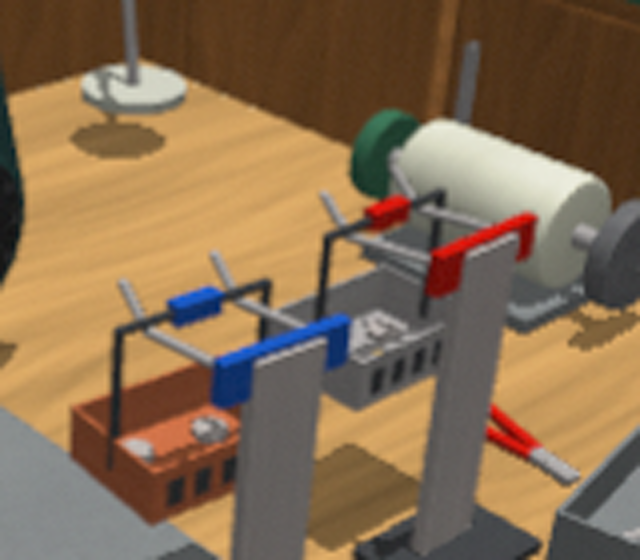

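All four files are level and centred in their slots, within 2.4 mm lengthways and 1.3 mm sideways. The baskets, switch and bystanders look right in both views, so I'm handing in.

```bash
python3 - <<'E'
from h import *
print(manip.finish_job()); print(manip.get_obs()['t'])
E
```

```text
the job is handed in; nothing more can be done
None
the job is handed in; nothing more can be done
```

The job is done and handed in at about 68 s of the 210 s allowed. No verdict was reported.

- **Switch:** I pushed the lever over to its OFF stop first, before handling anything else. The force on the tool rose to 14 N at the stop. The ball then measured about 42 mm past the block's centre, where 38 mm was expected. That small gap is camera error, and later pictures show the lever still over.
- **Baskets:** The blue and red baskets hang level on the double hooks of their own colour. Each bar lies across both prongs with its grip block between them. The red basket looked the same in pictures taken 41 s apart, and so did the blue one across several pictures.
- **Files:** All four were there and each lies flat in its own slot, handle towards the robot. Their handle tops measured 87–88 mm high, where 88 mm was expected. They are centred to within 2.4 mm lengthways and 1.3 mm sideways, and their blades point within about 0.03 rad of the slots.
- **Other things:** The jar, steel block and pliers look unmoved in the last pictures. I never saw anything get knocked during the run, and the gripper was clear of everything at hand-in.

No check failed. While I lowered the blue basket onto the hooks the tool tilted slightly (0.03 rad), and I corrected it before letting go.

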